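Lay the angle bracket down against the batten

ROBOT

A 6-joint arm with a two-finger parallel gripper is mounted at the origin on the work surface. World frame = base frame: x ahead of the robot, y to its left, z up, the work surface at z = 0. Lengths are in mm, angles in degrees, forces in N, time in s.
With the tool pointing down it reaches from about 300 to 850 mm from the base axis. Payload 4.2 kg.
Tool frame: the origin (TCP) lies midway between the tips of the shut fingers; the grasp point (between the pads) lies 19 mm behind it; x points along the fingers, y is the direction in which the jaws open and shut, and the axes are right-handed (so a half turn about x gives the same grasp; the last joint's range is limited). The gripper opens to 91 mm and grips with 3 to 60 N. Pads are 32 mm wide; open, the fingers measure 118 mm over their backs; the gripper's body (76 mm by 178 mm) begins 60 mm behind the grasp point.
Start: joints at [-76.662, 18.312, 89.639, -0, 72.044, -1.146], TCP at [143.819, -556.74, 213.976] pointing down, gripper open.
Joint ranges: [-177.97, 177.97], [-48.28, 115.42], [12.27, 149.76], [-77.06, 257.06], [2.81, 150.46], [-146.56, 146.56]. Speed limits (degrees/s): [147.25, 147.25, 180, 180, 180, 180].

INTERFACE

Orientations are given as [roll, pitch, yaw] about the fixed x, y, z axes, in that order (R = Rz(yaw) Ry(pitch) Rx(roll)).
In Python, from workcell import * gives the robot as it stands.
- The arm moves only by the shell command python3 -m handwheel 'ROWS' [FORCE]. ROWS is a JSON object of lists of equal length, an entry for each row: "gripper": the closure, from 0 (fully open) to 1 (shut); "offset": the shift along the tool's x, y, z in mm, a list of three; "rot": the turn, a rotation vector about the tool's x, y, z in degrees, a list of three. A call has 1 to 5 rows; each row is the pose to reach, as a shift and turn from the pose commanded when the call began, along the tool's axes at that moment; what a row does not reach only later rows make up. A row lasts 1/12 s, in which the tool goes at most 41.7 mm and 7.16 degrees, less where a joint would pass 70% of its speed; a pose out of reach is approached as far as the arm can. A call with a gripper value outside its range is refused whole. The fingers move at their own pace and stop on an object; FORCE is the grip in N (left out, the last holds). Time passes only in rows, so rows that repeat a pose let the fingers close. It gives the time, the measured TCP pose, the force and the opening at its end, in the units of the state.
- state(): the state, without advancing time (a new reading comes with each control period).
- grab_frame(name): name is "side" or "top" or "wrist"; returns the picture (420x560x3 uint8, red, green, blue); there is no depth.
- camera_params(name): a dict with "fx", "fy", "cx", "cy" (pixels), "k1" (the pictures are not rectified: a ray, as slopes to the right and down, at radius r is drawn at 1 + k1 r^2 times it, then the intrinsics apply), "position" and "attitude" of the camera in the world; the wrist camera has in their place "hand_eye" (4x4, takes a point from camera to tool coordinates, whose origin is the TCP and whose axes are the tool frame's). Camera axes: x right, y up, looking along -z (the intrinsics and any distortion apply to the point x, -y, -z); pixel columns grow to the right and rows downward; lengths in mm; the calibration is good to about 2 mm. A picture is of the moment at which its call begins: read the wrist's pose just before it. camera_params takes no time and is no camera call.
- job_done(): hands the job in, once; it reports no verdict.
The state is a dict: "time_s": time; "qpos": joint angles; "qvel": joint speeds; "effort": joint torques, N m; "ee_pos": TCP position; "ee_rot": TCP orientation; "force": force on the tool from outside, world axes, zero at the start; "torque": the same for the moment, N m; "gripper_width": finger opening in mm.
Only numpy, scipy, OpenCV 4.12 (cv2) and the standard library are available. Lean on these libraries where they do the work, as an engineer would, in place of code of your own. Each camera call takes 0.05 s, during which the arm holds its last target.

TASK

Tip the steel angle bracket that stands upright on the drilling board over onto its back, away from the batten, easing it down gently all the way so that it never drops, then push it along the board until the underside of its foot is square and tight against the batten, ready for drilling. Work with the fingertips or the outsides of the fingers: do not squeeze it or lift it off the board. Leave the other things where they are.

Things in the scene. Friction and masses are not known exactly. Their poses are not given: they have to be found in the camera images.
- bracket: Steel angle bracket of 6 mm flat bar, 50 mm wide, 0.6 to 0.9 kg, loose. Leg 240 mm tall, foot 100 mm long (outside sizes). It starts standing on its foot on the board. Origin: middle of the outer heel edge. z: up the leg; -y: along the foot; x: across. Back of the leg is y = 0 (inner face y = -6 mm), underside of the foot z = 0 (upper face z = 6 mm). It overbalances once leaning 11 degrees to its +y
- toe (a point): middle of the outer end edge of the bracket's foot, at its underside, 100 mm from the heel edge. It points to the batten at the start, and straight up above the heel when the bracket lies on its back
- leg_end (a point): middle of the free end of the bracket's leg, on its back face, 240 mm from the heel edge. When the bracket is tipped over where it stands, this end comes to overhang the end of the board by 55 to 95 mm, 18 mm above the bench
- board: Drilling board, screwed to the bench: plywood 200 mm wide (x), 18 mm thick, with a wood batten across its right-hand end. Origin: at bench height (z = 0) under the middle of the batten's stop face. y: along the board away from the stop face (y = 0) to the board's other end (y = 300 mm); bare bench beyond. The bracket starts with its heel at y = 115 to 155 mm, its y axis within 7 degrees of the board's
- stop (a point): middle of the lower edge of the batten's stop face, on the board's top (18 mm above the bench). The batten is 200 mm long, 30 mm thick and stands 40 mm above the board's top; the underside of the bracket's foot is to end flat against this face
- offcut: small planed wood block 38 x 65 x 30 mm lying on the drilling board beside the bracket; origin: centre of its underside. Leave it alone
- oiler: grey plastic cutting-oil bottle, 52 mm diameter, 135 mm tall with a thin spout, standing on the bench just beyond the far long side of the board; origin: centre of its underside. Leave it alone
- screwdriver: blue-handled screwdriver, 200 mm long, lying on the bench just beyond the far long side of the board, near the batten; origin: middle of its length. Leave it alone
- drill: white and black cordless drill standing on its battery, 212 mm tall, at the right of the bench; origin: centre of the battery's underside. Leave it alone
- screw_tub: clear open tub of screws, 115 x 155 x 50 mm, at the right of the bench; origin: centre of its underside. Leave it alone
- spring_box: open yellow card box of springs, 115 x 215 x 42 mm, at the left of the bench; origin: centre of its underside. Leave it alone
Not all that is in view belongs to the job. Leave any green or pink look-alike of the bracket alone.

How it is judged (in metres and radians):
At the end, for the whole second after the job is handed in: The bracket lies still on its back on the drilling board (leg level within 3.4 degrees, foot plate upright, heel edge on the board), the underside of its foot within 4 mm of the batten's stop face, wholly within the batten's length and square to it within 3.4 degrees (angle between bracket's own z axis and vertical between 1.51 and 1.63 rad and height (world z) of toe above 0.108 m and height (world z) of bracket below 0.024 m and y of bracket in the frame of board between -0.004 and 0.004 m and x of bracket in the frame of board between -0.075 and 0.075 m and angle between the z axis of bracket and the y axis of board, either way round below 0.06 rad and linear speed of bracket below 0.01 m/s and angular speed of bracket below 0.05 rad/s); the robot touches nothing.
It fails at once if the bracket falls or is dropped or flung: it turns faster than 3.5 rad/s (about a 25 mm free drop of the leg's end) (angular speed of bracket above 3.5 rad/s).
It fails at once if the bracket is lifted: its heel edge comes more than 14 mm off the board (height (world z) of bracket above 0.032 m).
It fails at once if the bracket is squeezed or forced: away from the batten (heel more than 20 mm from its stop face) the fingers bear on it with more than 30 N in all (contact force between the fingers and bracket above 30 N and y of bracket in the frame of board above 0.02 m).
It fails at once if another thing (offcut, oil bottle, screwdriver, drill, screw tub or spring box) is moved by more than 20 mm (distance of any of offcut, oiler, screwdriver, drill, screw_tub, spring_box from where it was at the start of the episode above 0.02 m).
It also fails if it takes over 72 s, if anything falls off the work surface, if the arm or the gripper's body presses on something with over 40 N, if the wrist force passes 120 N, or if a joint passes its speed limit or range.

## Working session

There is one attempt and no reset: what is moved stays moved. The work goes in short steps, Python scripts to look and compute and a shell command to move; the robot and the scene stay as the last step left them, time stands still between calls to the robot, and variables do not carry over. Pictures are saved under pics/ and viewed, and the job is handed in when it is done.

```bash
ls; mkdir -p pics; python3 - <<'E'
from workcell import *
import cv2
print(state())
for n in ("side","top","wrist"):
    p=camera_params(n); print(n,p)
    cv2.imwrite(f"pics/{n}0.png",grab_frame(n)[:,:,::-1])
E
```

```text
pics
{'time_s': 0.0, 'qpos': array([-7.66608050e+01,  1.83511901e+01,  8.97085318e+01, -8.95140492e-04,
        7.20431255e+01, -1.14509961e+00]), 'qvel': array([-0.040049  ,  0.02700577,  0.03942828,  0.0166018 , -0.00869127,
       -0.0494382 ]), 'effort': array([ 6.22377265e-04, -4.12459445e+01, -2.31972259e+01,  7.29446299e-02,
        4.56104719e-02, -1.32793698e-04]), 'ee_pos': array([ 143.69951199, -556.21627933,  213.11040103]), 'ee_rot': array([-90.6709995 ,  89.89714914, 103.81357181]), 'force': array([-0.19384759,  0.77243926,  0.5501596 ]), 'torque': array([-0.02994083, -0.00661702, -0.00687107]), 'gripper_width': 90.68151765196146}
side {'fx': 518.0385041593496, 'fy': 518.0385041593496, 'cx': 275.3151169234489, 'cy': 216.85784145512037, 'k1': 0.059828351522373105, 'position': array([-347.54636946, -769.28572433, 1558.19375263]), 'attitude': array([ 39.25162109,   0.96531917, -48.19525408])}
top {'fx': 405.4956018844118, 'fy': 405.4956018844118, 'cx': 278.2528904576851, 'cy': 208.5252205871812, 'k1': -0.05936614273685171, 'position': array([ 425.7023995 ,  -20.51309628, 1308.17672404]), 'attitude': array([ 3.24244522e+00,  5.26932060e-02, -9.11212089e+01])}
wrist {'fx': 328.8679866728682, 'fy': 328.8679866728682, 'cx': 278.3141033061995, 'cy': 211.9539272384472, 'k1': 0.01966413611891313, 'hand_eye': array([[ 9.46024891e-05,  2.90915047e-01, -9.56748884e-01,
        -1.70891319e+02],
       [ 9.99999245e-01,  1.14499974e-03,  4.47034827e-04,
         3.56548549e-01],
       [ 1.22552638e-03, -9.56748203e-01, -2.90914719e-01,
        -8.25107480e+01],
       [ 0.00000000e+00,  0.00000000e+00,  0.00000000e+00,
         1.00000000e+00]])}
```

View pics/side0.png

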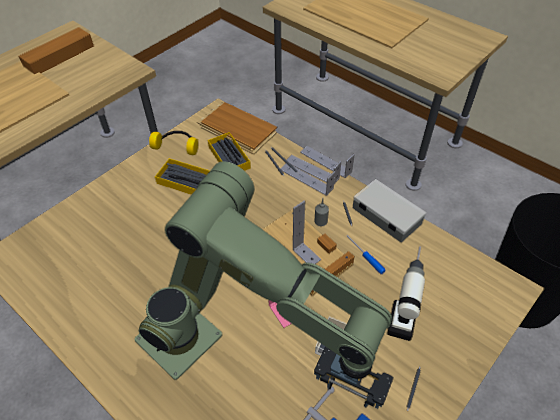

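View pics/top0.png

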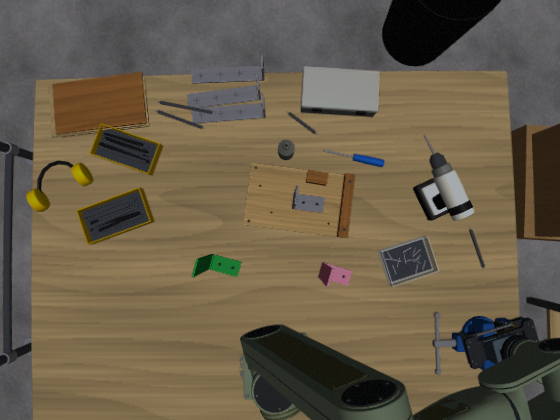

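View pics/wrist0.png

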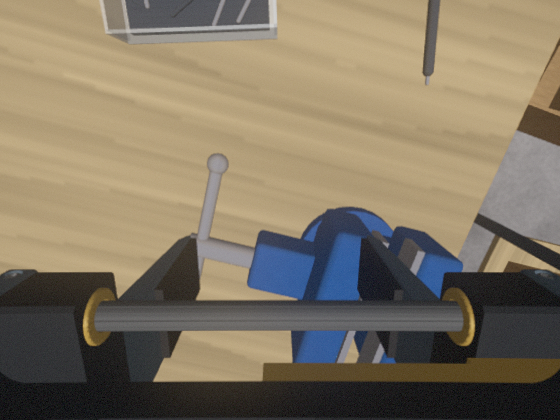

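```bash
cat > h.py <<'E'
from workcell import *
import cv2, numpy as np
from scipy.spatial.transform import Rotation as Ro
def cam(n, st=None):
    p=camera_params(n)
    if n=="wrist":
        T=np.array(p["hand_eye"]); R=Ro.from_euler("xyz",st["ee_rot"],degrees=True).as_matrix()
        return p, R@T[:3,:3], R@T[:3,3]+st["ee_pos"]
    return p, Ro.from_euler("xyz",p["attitude"],degrees=True).as_matrix(), np.array(p["position"])
def ray(c,uv):
    p,R,o=c
    d=np.array([(uv[0]-p["cx"])/p["fx"],(uv[1]-p["cy"])/p["fy"]]); s=d.copy()
    for _ in range(20): s=d/(1+p["k1"]*(s@s))
    return o, R@np.array([s[0],-s[1],-1.])
def onz(c,uv,z):
    o,d=ray(c,uv); return o+d*(z-o[2])/d[2]
def tri(c1,u1,c2,u2):
    o1,d1=ray(c1,u1);o2,d2=ray(c2,u2)
    t=np.linalg.lstsq(np.c_[d1,-d2],o2-o1,rcond=None)[0]
    a=o1+d1*t[0];b=o2+d2*t[1];return (a+b)/2,np.linalg.norm(a-b)
def px(c,P):
    p,R,o=c; q=R.T@(np.array(P,float)-o); s=np.array([q[0]/-q[2],-q[1]/-q[2]])
    s=s*(1+p["k1"]*(s@s)); return np.array([p["fx"]*s[0]+p["cx"],p["fy"]*s[1]+p["cy"]])
def toolR(st): return Ro.from_euler("xyz",st["ee_rot"],degrees=True).as_matrix()
E
python3 - <<'E'
import cv2
a=cv2.imread("pics/top0.png")[130:260,220:380]
cv2.imwrite("pics/top0z.png",cv2.resize(a,None,fx=4.6,fy=4.6,interpolation=cv2.INTER_CUBIC))
a=cv2.imread("pics/side0.png")[190:300,250:390]
cv2.imwrite("pics/side0z.png",cv2.resize(a,None,fx=5,fy=5,interpolation=cv2.INTER_CUBIC))
E
```

```text
(no output)
```

View pics/top0z.png

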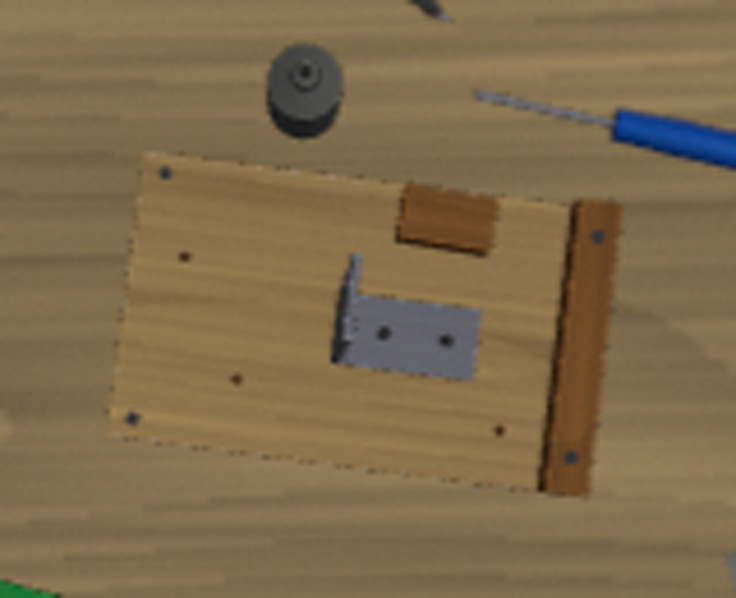

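View pics/side0z.png

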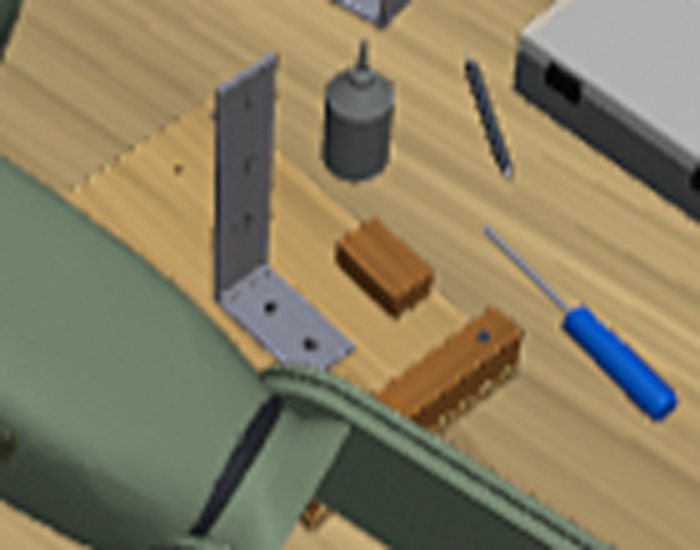

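```bash
cat > m.py <<'E'
from h import *
t=cam("top"); s=cam("side")
T=lambda x,y:((x+.5)/4.6-.5+220,(y+.5)/4.6-.5+130)
S=lambda x,y:((x+.5)/5-.5+250,(y+.5)/5-.5+190)
def show(n,c,f,pt,z): 
    P=onz(c,f(*pt),z); print(n,P.round(1)); return P
A=show("board far left",t,T,(144,152),18);B=show("board near left",t,T,(111,437),18)
C=show("batt far stop top",t,T,(577,203),58);D=show("batt near stop top",t,T,(541,490),58)
E=show("batt far R",t,T,(621,203),58);F=show("batt near R",t,T,(588,496),58)
G=show("toe far",t,T,(482,311),24);H=show("toe near",t,T,(473,380),24)
I=show("heel near",t,T,(333,363),18)
K=show("foot inner near",t,T,(347,364),24);
for n,a,b in(("batten stop",D,C),("batten R",F,E),("board left",B,A),("toe",H,G)):
    d=a-b; print(n,np.linalg.norm(d), "yaw of y", np.degrees(np.arctan2(d[1],d[0]))+90, np.linalg.norm(a-b))
print("leg tip top", tri(t,T(357,256),s,S(275,55)))
print("leg top other", tri(t,T(337,350),s,S(217,92)))
print("side toe far",onz(s,S(355,348),24), "side heel near",onz(s,S(217,300),18))
print("offcut top",[onz(t,T(*q),48).round(1)[:2] for q in((405,184),(497,196),(489,247),(397,236))])
E
python3 m.py
```

```text
board far left [648.   64.1  18. ]
board near left [449.7  90.   18. ]
batt far stop top [ 600.8 -230.5   58. ]
batt near stop top [ 407.8 -200.7   58. ]
batt far R [ 600.2 -260.3   58. ]
batt near R [ 403.1 -232.1   58. ]
toe far [ 531.6 -168.1   24. ]
toe near [ 484.  -160.7   24. ]
heel near [498.  -64.6  18. ]
foot inner near [496.7 -74.   24. ]
batten stop 195.23862172709613 yaw of y 261.2206755258874 195.23862172709613
batten R 199.0929439215473 yaw of y 261.85853055691194 199.0929439215473
board left 199.99922934586723 yaw of y 262.5568721870115 199.99922934586723
toe 48.18410244847534 yaw of y 261.09126707965754 48.18410244847534
leg tip top (array([545.14746481, -71.535381  , 258.34402262]), np.float64(0.8396820802380877))
leg top other (array([494.06888407, -61.03869942, 257.37875795]), np.float64(6.279637809802312))
side toe far [ 530.32877592 -166.85697869   24.        ] side heel near [500.74976916 -62.43359111  18.        ]
offcut top [array([ 617.4, -115.2]), array([ 608. , -177.7]), array([ 573.1, -171.3]), array([ 581.9, -108.9])]
```

```bash
cat > go.py <<'E'
# usage: print offset/rot rows (tool axes) to reach target pose (TCP pos, R) from current measured pose
from h import *
YB=8.5  # board/bracket yaw magnitude
yb=np.array([np.sin(np.radians(YB)),np.cos(np.radians(YB)),0]); xb=np.array([yb[1],-yb[0],0]); zb=np.array([0,0,1.])
def Rtilt(al,sy=1):
    # tool x: pointing down at al=90, tilting to -yb as al decreases ; tool y = sy*(yb side finger B)
    a=np.radians(al); tx=-np.cos(a)*yb-np.sin(a)*zb
    ty=sy*(np.sin(a)*yb-np.cos(a)*zb)   # B side: +yb, turning down
    return np.c_[tx,ty,np.cross(tx,ty)]
def rel(pos0,R0,pos,R):
    return (R0.T@(np.array(pos)-pos0)).round(1), np.degrees(Ro.from_matrix(R0.T@R).as_rotvec()).round(2)
E
python3 - <<'E'
from go import *
s=state(); R=toolR(s); print(R.round(3))
for sy in(1,-1): print(rel(s["ee_pos"],R,[521,-66,330],Rtilt(90,sy)))
E
```

```text
[[-0.     0.25  -0.968]
 [ 0.001 -0.968 -0.25 ]
 [-1.    -0.001 -0.   ]]
(array([-116.2, -380.6, -487.9]), array([-1.5702e+02, -1.1000e-01,  2.0000e-02]))
(array([-116.2, -380.6, -487.9]), array([2.298e+01, 1.000e-02, 8.000e-02]))
```

```bash
python3 -m handwheel '{"gripper":[0.3,0.65,0.65,0.65,0.65],"offset":[[-40,0,0],[-80,0,0],[-116,0,0],[-116,-20,-25],[-116,-45,-55]],"rot":[[0,0,0],[0,0,0],[0,0,0],[0,0,0],[2,0,0]]}' 20
python3 -m handwheel '{"gripper":[0.65,0.65,0.65,0.65,0.65],"offset":[[0,-25,-32],[0,-50,-64],[0,-75,-96],[0,-100,-128],[0,-125,-160]],"rot":[[1,0,0],[2,0,0],[3,0,0],[4,0,0],[5,0,0]]}'
python3 - <<'E'
from go import *
s=state(); R=toolR(s); print(s["ee_pos"],s["qpos"],s["gripper_width"])
print(rel(s["ee_pos"],R,[521,-66,330],Rtilt(90,-1)))
E
```

```text
time_s: 0.57
ee_pos: [185.7, -501.3, 331.8]
ee_rot: [92.8, 89.7, -74.9]
force: [0.5, 0.4, 0.0]
gripper_width: 60.6
time_s: 0.98
ee_pos: [315.7, -340.9, 329.8]
ee_rot: [-79.8, 90.0, 107.6]
force: [0.7, 0.2, 0.5]
gripper_width: 31.8
[ 315.65589016 -340.93965425  329.82580979] [-4.86252554e+01  5.01581276e+00  9.03862178e+01  2.44833654e-03
  8.46035065e+01  3.39713153e+01] 31.814407171376583
(array([-2.000e-01, -2.462e+02, -2.391e+02]), array([1.59e+01, 0.00e+00, 1.00e-02]))
```

```bash
python3 -m handwheel '{"gripper":[0.65,0.65,0.65,0.65,0.65],"offset":[[0,-26,-25],[0,-52,-50],[0,-78,-75],[0,-104,-100],[0,-130,-126]],"rot":[[2,0,0],[4,0,0],[6,0,0],[8,0,0],[10,0,0]]}'
python3 - <<'E'
from go import *
s=state(); R=toolR(s); print(s["ee_pos"],s["qpos"])
print(rel(s["ee_pos"],R,[521,-66,330],Rtilt(90,-1)))
for n in("wrist","top","side"): cv2.imwrite(f"pics/{n}1.png",grab_frame(n)[:,:,::-1])
E
```

```text
time_s: 1.4
ee_pos: [423.5, -195.8, 329.9]
ee_rot: [57.4, 90.0, -125.2]
force: [0.9, -0.7, 1.0]
gripper_width: 31.8
[ 423.48373445 -195.76771446  329.89222441] [-2.62142111e+01  5.19677212e+00  9.01729504e+01 -1.16566752e-02
  8.46321227e+01  6.64043649e+01]
(array([-1.000e-01, -1.341e+02, -9.150e+01]), array([ 5.88,  0.01, -0.01]))
```

View pics/wrist1.png

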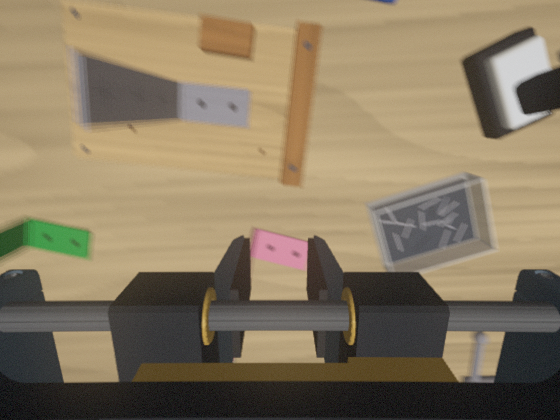

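View pics/top1.png

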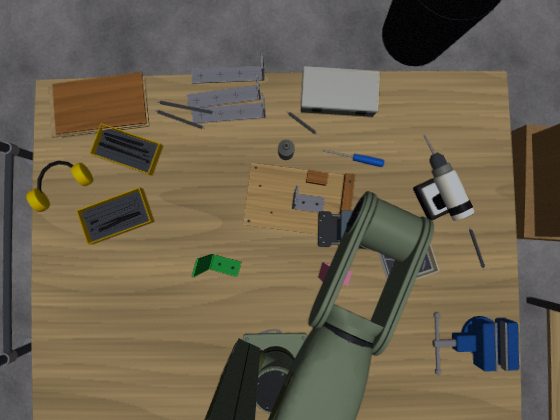

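```bash
python3 -m handwheel '{"gripper":[0.65,0.65,0.65],"offset":[[0,0,0],[0,0,0],[0,0,0]],"rot":[[0,0,0],[0,0,0],[0,0,0]]}'
python3 - <<'E'
from go import *
import pickle
s=state(); print(s["ee_pos"],np.abs(s["qvel"]).max()); im=grab_frame("wrist")[:,:,::-1]; pickle.dump(s,open("s2.pkl","wb"))
cv2.imwrite("pics/wrist2.png",im)
cv2.imwrite("pics/wrist2z.png",cv2.resize(im[0:195,55:325],None,fx=2.9,fy=2.9,interpolation=cv2.INTER_CUBIC))
E
```

```text
time_s: 1.8
ee_pos: [422.3, -198.5, 329.9]
ee_rot: [52.1, 90.0, -130.5]
force: [-0.6, 0.1, 0.7]
gripper_width: 31.9
[ 422.28119571 -198.51945459  329.92247048] 0.19840820084337618
```

View pics/wrist2z.png

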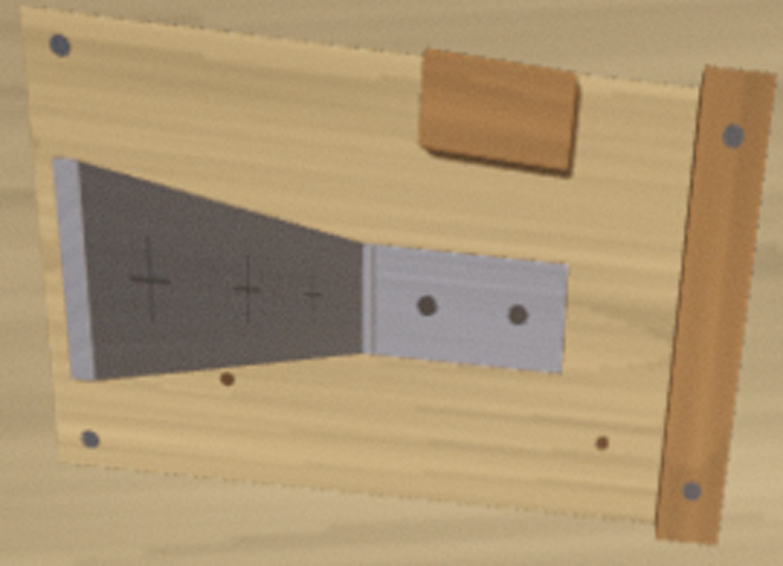

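```bash
python3 - <<'E'
from go import *
import pickle
s=pickle.load(open("s2.pkl","rb")); c=cam("wrist",s)
W=lambda x,y:((x+.5)/2.9-.5+55,(y+.5)/2.9-.5)
P=lambda x,y,z:onz(c,W(x,y),z).round(1)
pts=dict(st=((706,66,58),(657,540,58)),left=((23,8,18),(57,463,18)),toe=((568,264,24),(562,374,24)),legback=((55,158,258),(72,380,258)),legin=((78,160,258),(94,380,258)),foldin=((372,244,24),(372,354,24)),battR=((776,72,58),(717,543,58)))
for k,(a,b) in pts.items():
    A=P(*a);B=P(*b);d=A-B; print(k,A,B,(A/2+B/2),"len",np.linalg.norm(d).round(1),"yaw",np.degrees(np.arctan2(d[1],d[0])).round(2))
E
```

```text
st [ 604.7 -231.    58. ] [ 407.4 -202.1   58. ] [ 506.05 -216.55   58.  ] len 199.4 yaw -8.33
left [648.4  64.5  18. ] [451.8  96.4  18. ] [550.1   80.45  18.  ] len 199.2 yaw -9.22
toe [ 533.7 -166.3   24. ] [ 484.1 -159.7   24. ] [ 508.9 -163.    24. ] len 50.0 yaw -7.58
legback [547.3 -68.2 258. ] [498.1 -60.6 258. ] [522.7 -64.4 258. ] len 49.8 yaw -8.78
legin [546.7 -73.3 258. ] [497.9 -66.  258. ] [522.3  -69.65 258.  ] len 49.3 yaw -8.51
foldin [546.4 -75.8  24. ] [497.5 -69.2  24. ] [521.95 -72.5   24.  ] len 49.3 yaw -7.69
battR [ 601.2 -259.7   58. ] [ 404.6 -230.5   58. ] [ 502.9 -245.1   58. ] len 198.8 yaw -8.45
```

```bash
sed -i 's/^YB=.*/YB=8.4/' go.py; cat >> go.py <<'E'
H=np.array([522.8,-65.8,18.])
def traj(th,g,s,al):
    t=np.radians(th); P=H+240*(np.sin(t)*yb+np.cos(t)*zb)
    R=Rtilt(al,-1); nB=-R[:,1]
    return P+s*R[:,0]-g/2*nB, R
E
python3 - <<'E'
from go import *
s=state();print(rel(s["ee_pos"],toolR(s),H-3*yb+zb*290,Rtilt(90,-1)), s["ee_pos"])
E
```

```text
(array([  21.9, -134.3,  -94. ]), array([ 5.76,  0.  , -0.02])) [ 422.30904417 -198.54954592  329.99381783]
```

```bash
python3 -m handwheel '{"gripper":[0.65,0.65,0.65,0.65,0.65],"offset":[[0,-33.6,-23.5],[0,-67.2,-47],[0,-100.7,-70.5],[0,-134.3,-94],[21.9,-134.3,-94]],"rot":[[1.5,0,0],[3,0,0],[4.5,0,0],[5.8,0,0],[5.8,0,0]]}'
python3 -m handwheel '{"gripper":[0.65,0.65,0.65],"offset":[[0,0,0],[0,0,0],[0,0,0]],"rot":[[0,0,0],[0,0,0],[0,0,0]]}'
python3 - <<'E'
from go import *
s=state();print(rel(s["ee_pos"],toolR(s),H-3*yb+zb*243-zb*18,Rtilt(90,-1)), s["ee_pos"])
for n in("side","wrist"):
  im=grab_frame(n)[:,:,::-1]; cv2.imwrite(f"pics/{n}3.png",im)
  if n=="side": cv2.imwrite("pics/side3z.png",cv2.resize(im[130:290,230:410],None,fx=3.7,fy=3.7,interpolation=cv2.INTER_CUBIC))
E
```

```text
time_s: 2.27
ee_pos: [528.4, -63.7, 310.9]
ee_rot: [-160.8, 89.4, 11.1]
force: [0.3, -0.8, -0.3]
gripper_width: 31.9
time_s: 2.52
ee_pos: [522.4, -68.7, 308.7]
ee_rot: [122.3, 90.0, -66.1]
force: [0.2, -0.4, 0.3]
gripper_width: 32.2
(array([65.7, -0. ,  0. ]), array([-0.03, -0.02, -0.03])) [522.3666539  -68.74562059 308.6981792 ]
```

View pics/side3z.png

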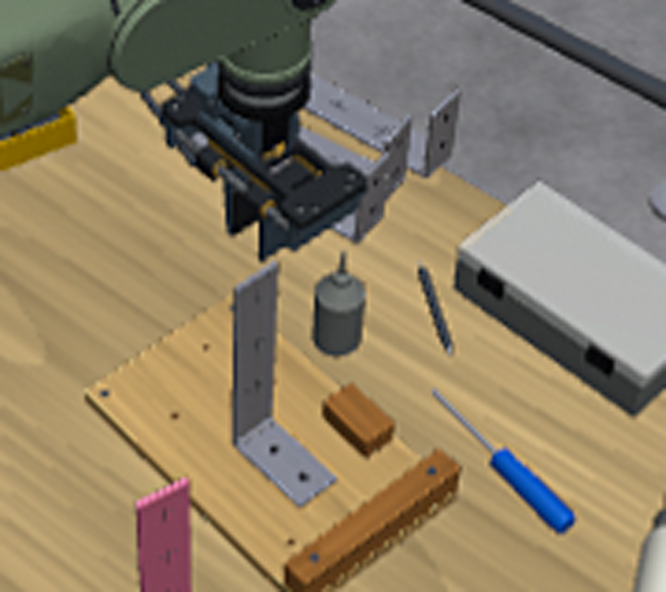

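View pics/wrist3.png

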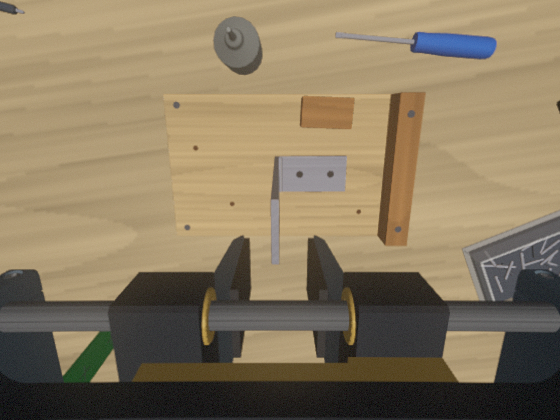

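```bash
python3 - <<'E'
from go import *
a=cv2.imread("pics/top0.png")
cv2.imwrite("pics/g.png",cv2.resize(a[235:300,180:360],None,fx=4.4,fy=4.4,interpolation=cv2.INTER_CUBIC))
im=grab_frame("side")[:,:,::-1]; cv2.imwrite("pics/side4.png",im)
E
```

```text
(no output)
```

View pics/g.png

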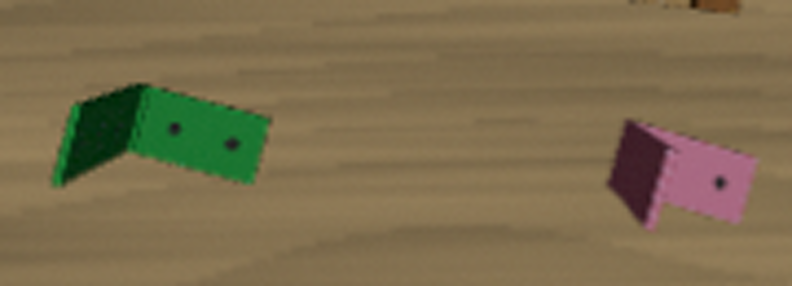

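View pics/side4.png

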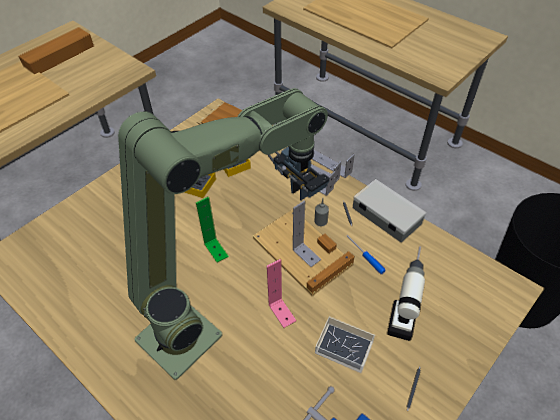

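```bash
python3 - <<'E'
from go import *
t=cam("top")
T=lambda x,y:((x+.5)/4.4-.5+180,(y+.5)/4.4-.5+235)
for n,q,z in(("green heel far",(143,84),3),("green heel near",(132,152),3),("green toe",(270,118),3),("green toe n",(254,184),3)): print(n,onz(t,T(*q),z).round(0))
for z in(200,240): print("green top",z,onz(t,T(75,104),z).round(0),onz(t,T(56,186),z).round(0))
print("pink heel",onz(t,T(627,122),0).round(0))
E
```

```text
green heel far [359. 194.   3.]
green heel near [309. 203.   3.]
green toe [332. 102.   3.]
green toe n [285. 114.   3.]
green top 200 [357. 204. 200.] [307. 217. 200.]
green top 240 [360. 196. 240.] [311. 208. 240.]
pink heel [ 324. -158.    0.]
```

```bash
python3 -m handwheel '{"gripper":[0.65,0.65,0.65,0.65,0.65],"offset":[[15,0,0],[30,0,0],[45,0,0],[60,0,0],[65.7,0,0]],"rot":[[0,0,0],[0,0,0],[0,0,0],[0,0,0],[0,0,0]]}'
python3 -m handwheel '{"gripper":[0.72,0.78,0.78,0.78],"offset":[[0,0,0],[0,0,0],[0,0,0],[0,0,0]],"rot":[[0,0,0],[0,0,0],[0,0,0],[0,0,0]]}' 5
python3 - <<'E'
from go import *
s=state();print(s["ee_pos"],s["force"],s["gripper_width"])
im=grab_frame("wrist")[:,:,::-1]; cv2.imwrite("pics/wrist5.png",im)
E
```

```text
time_s: 3.08
ee_pos: [521.7, -68.0, 241.1]
ee_rot: [3.6, 89.9, 175.2]
force: [-0.5, -0.2, 0.8]
gripper_width: 32.1
time_s: 3.42
ee_pos: [523.4, -67.6, 243.5]
ee_rot: [177.4, 89.9, -11.0]
force: [0.6, -0.1, 0.3]
gripper_width: 20.4
[523.40130948 -67.64780877 243.52517276] [ 0.60037166 -0.08749621  0.29112073] 20.411014932563074
```

View pics/wrist5.png

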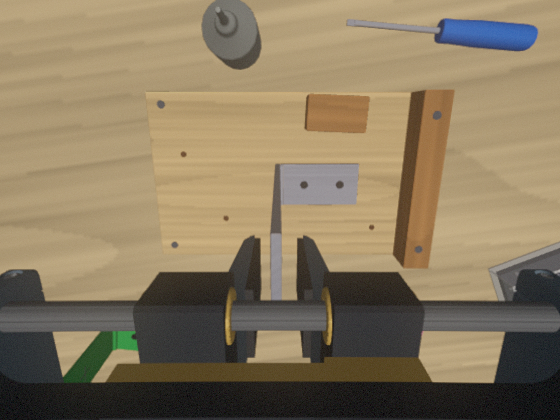

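```bash
cat > gen.py <<'E'
from go import *
def pose(th,): 
    g=np.interp(th,[35,60],[20.2,28]); s=np.interp(th,[50,90],[15,8]); return traj(th,g,s,90-.39*th)
ths=np.arange(2,92.1,1.5)
if __name__=="__main__":
    for i in range(0,len(ths)-1,5):
        p0,R0=pose(ths[i]); o=[];r=[]
        for t in ths[i+1:i+6]:
            a,b=rel(p0,R0,*pose(t)); o.append(a.tolist()); r.append([0,0,round(b[2],1)])
            assert abs(b[:2]).max()<.05
        print(ths[i+1],"-",t,"g",[round(float(1-np.interp(t,[35,60],[20.2,28])/91),3) for t in ths[i+1:i+6]],"\n  ",o,"\n  ",r)
    s=state(); print(rel(s["ee_pos"],toolR(s),*pose(2)))
E
python3 gen.py
```

```text
3.5 - 9.5 g [0.778, 0.778, 0.778, 0.778, 0.778] 
   [[0.1, -6.1, -0.0], [0.4, -12.2, -0.0], [0.8, -18.4, -0.0], [1.4, -24.4, 0.0], [2.2, -30.5, -0.0]] 
   [[0, 0, np.float64(0.6)], [0, 0, np.float64(1.2)], [0, 0, np.float64(1.8)], [0, 0, np.float64(2.3)], [0, 0, np.float64(2.9)]]
11.0 - 17.0 g [0.778, 0.778, 0.778, 0.778, 0.778] 
   [[0.6, -6.1, -0.0], [1.4, -12.2, 0.0], [2.3, -18.2, 0.0], [3.4, -24.2, -0.0], [4.7, -30.2, 0.0]] 
   [[0, 0, np.float64(0.6)], [0, 0, np.float64(1.2)], [0, 0, np.float64(1.8)], [0, 0, np.float64(2.3)], [0, 0, np.float64(2.9)]]
18.5 - 24.5 g [0.778, 0.778, 0.778, 0.778, 0.778] 
   [[1.1, -6.0, -0.0], [2.4, -12.0, -0.0], [3.8, -17.9, -0.0], [5.4, -23.8, 0.0], [7.1, -29.7, -0.0]] 
   [[0, 0, np.float64(0.6)], [0, 0, np.float64(1.2)], [0, 0, np.float64(1.8)], [0, 0, np.float64(2.3)], [0, 0, np.float64(2.9)]]
26.0 - 32.0 g [0.778, 0.778, 0.778, 0.778, 0.778] 
   [[1.6, -5.9, -0.0], [3.3, -11.7, 0.0], [5.3, -17.5, 0.0], [7.3, -23.3, 0.0], [9.5, -29.0, 0.0]] 
   [[0, 0, np.float64(0.6)], [0, 0, np.float64(1.2)], [0, 0, np.float64(1.8)], [0, 0, np.float64(2.3)], 
[... 1644 characters left out ...]
2)], [0, 0, np.float64(1.8)], [0, 0, np.float64(2.3)], [0, 0, np.float64(2.9)]]
78.5 - 84.5 g [0.692, 0.692, 0.692, 0.692, 0.692] 
   [[4.2, -4.1, 0.0], [8.6, -8.1, 0.0], [13.0, -12.0, -0.0], [17.6, -15.8, 0.0], [22.3, -19.4, -0.0]] 
   [[0, 0, np.float64(0.6)], [0, 0, np.float64(1.2)], [0, 0, np.float64(1.8)], [0, 0, np.float64(2.3)], [0, 0, np.float64(2.9)]]
86.0 - 92.0 g [0.692, 0.692, 0.692, 0.692, 0.692] 
   [[4.6, -3.8, 0.0], [9.2, -7.4, 0.0], [14.0, -10.9, 0.0], [18.9, -14.3, -0.0], [24.1, -17.5, -0.0]] 
   [[0, 0, np.float64(0.6)], [0, 0, np.float64(1.2)], [0, 0, np.float64(1.8)], [0, 0, np.float64(2.3)], [0, 0, np.float64(2.9)]]
(array([0.4, 0.2, 0.8]), array([ 0.08, -0.12,  0.77]))
```

```bash
python3 -m handwheel '{"gripper":[0.778,0.778,0.778,0.778,0.778],"offset":[[0.1,-6.1,0],[0.4,-12.2,0],[0.8,-18.4,0],[1.4,-24.4,0],[2.2,-30.5,0]],"rot":[[0,0,0.6],[0,0,1.2],[0,0,1.8],[0,0,2.3],[0,0,2.9]]}'
python3 -m handwheel '{"gripper":[0.778,0.778,0.778,0.778,0.778],"offset":[[0.6,-6.1,0],[1.4,-12.2,0],[2.3,-18.2,0],[3.4,-24.2,0],[4.7,-30.2,0]],"rot":[[0,0,0.6],[0,0,1.2],[0,0,1.8],[0,0,2.3],[0,0,2.9]]}'
python3 - <<'E'
from gen import *
s=state(); print(s["force"],s["gripper_width"],rel(s["ee_pos"],toolR(s),*pose(17)))
im=grab_frame("side")[:,:,::-1]; cv2.imwrite("pics/side6.png",cv2.resize(im[130:290,230:410],None,fx=3.7,fy=3.7,interpolation=cv2.INTER_CUBIC))
E
```

```text
time_s: 3.88
ee_pos: [527.3, -36.3, 240.1]
ee_rot: [90.2, 87.0, -98.1]
force: [0.1, 0.5, 0.3]
gripper_width: 20.4
time_s: 4.3
ee_pos: [531.6, -6.9, 233.7]
ee_rot: [90.0, 84.1, -98.3]
force: [0.6, 0.1, 0.5]
gripper_width: 20.4
[0.55551394 0.1394648  0.46963065] 20.399769379990595 (array([0.1, 1.1, 0.1]), array([ 0.09, -0.01,  0.78]))
```

View pics/side6.png

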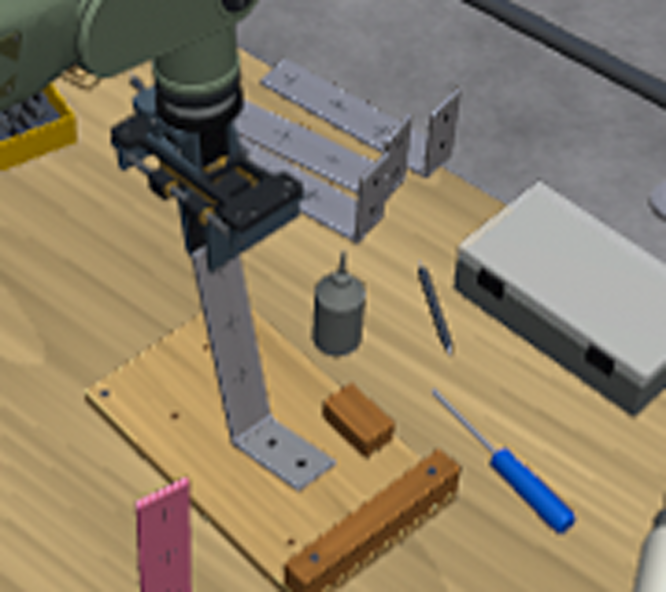

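Leg is leaning between the fingers as planned. Continue the arc.

```bash
python3 -m handwheel '{"gripper":[0.778,0.778,0.778,0.778,0.778],"offset":[[1.1,-6,0],[2.4,-12,0],[3.8,-17.9,0],[5.4,-23.8,0],[7.1,-29.7,0]],"rot":[[0,0,0.6],[0,0,1.2],[0,0,1.8],[0,0,2.3],[0,0,2.9]]}'
python3 -m handwheel '{"gripper":[0.778,0.778,0.778,0.778,0.778],"offset":[[1.6,-5.9,0],[3.3,-11.7,0],[5.3,-17.5,0],[7.3,-23.3,0],[9.5,-29,0]],"rot":[[0,0,0.6],[0,0,1.2],[0,0,1.8],[0,0,2.3],[0,0,2.9]]}'
python3 - <<'E'
from gen import *
s=state(); print(s["force"],s["gripper_width"],rel(s["ee_pos"],toolR(s),*pose(32)))
im=grab_frame("side")[:,:,::-1]; cv2.imwrite("pics/side7.png",cv2.resize(im[130:290,230:410],None,fx=3.7,fy=3.7,interpolation=cv2.INTER_CUBIC))
E
```

```text
time_s: 4.77
ee_pos: [535.8, 21.5, 223.5]
ee_rot: [90.0, 81.2, -98.3]
force: [-0.2, 0.7, 0.7]
gripper_width: 20.0
time_s: 5.18
ee_pos: [539.7, 48.4, 209.7]
ee_rot: [90.0, 78.3, -98.3]
force: [0.3, 0.2, 0.5]
gripper_width: 20.0
[0.27392285 0.18606852 0.49992277] 20.040337788508037 (array([0.9, 1.2, 0.1]), array([ 0.08, -0.02,  0.82]))
```

View pics/side7.png

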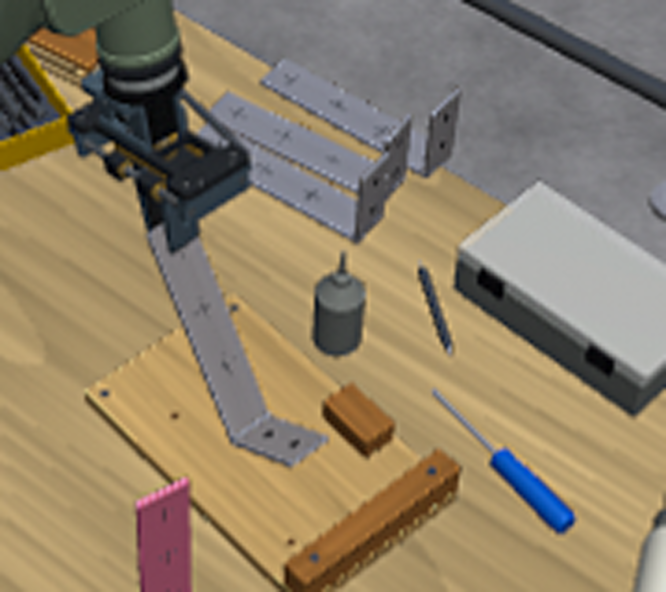

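```bash
python3 -m handwheel '{"gripper":[0.778,0.778,0.773,0.768,0.763],"offset":[[2.1,-5.7,0],[4.3,-11.4,0],[6.7,-16.8,0],[9.2,-22.1,0],[11.8,-27.4,0]],"rot":[[0,0,0.6],[0,0,1.2],[0,0,1.8],[0,0,2.3],[0,0,2.9]]}'
python3 -m handwheel '{"gripper":[0.757,0.752,0.747,0.742,0.737],"offset":[[2.5,-5.3,0],[5.2,-10.6,0],[8,-15.7,0],[11,-20.8,0],[14,-25.8,0]],"rot":[[0,0,0.6],[0,0,1.2],[0,0,1.8],[0,0,2.3],[0,0,2.9]]}'
python3 - <<'E'
from gen import *
s=state(); print(s["force"],s["gripper_width"],rel(s["ee_pos"],toolR(s),*pose(47)))
im=grab_frame("side")[:,:,::-1]; cv2.imwrite("pics/side8.png",cv2.resize(im[130:290,200:400],None,fx=3.7,fy=3.7,interpolation=cv2.INTER_CUBIC))
E
```

```text
time_s: 5.65
ee_pos: [543.2, 72.5, 192.6]
ee_rot: [90.0, 75.4, -98.3]
force: [-0.1, 0.0, -0.2]
gripper_width: 21.7
time_s: 6.07
ee_pos: [546.4, 93.7, 172.5]
ee_rot: [90.0, 72.5, -98.3]
force: [0.5, 1.0, -2.0]
gripper_width: 24.0
[ 0.54382714  0.99323567 -1.96754543] 24.016899792616567 (array([1.8, 1.4, 0. ]), array([ 0.08, -0.03,  0.87]))
```

View pics/side8.png

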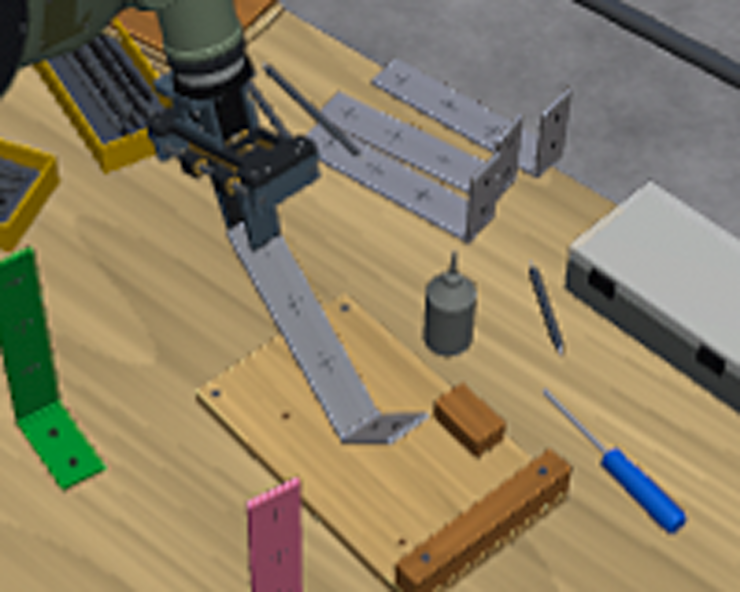

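```bash
python3 -m handwheel '{"gripper":[0.732,0.727,0.721,0.716,0.711],"offset":[[3,-5.1,0],[6.1,-10.1,0],[9,-15,0],[12.1,-19.9,0],[15.4,-24.6,0]],"rot":[[0,0,0.6],[0,0,1.2],[0,0,1.8],[0,0,2.3],[0,0,3.0]]}'
python3 -m handwheel '{"gripper":[0.706,0.701,0.696,0.692,0.692],"offset":[[3.1,-4.8,0],[6.4,-9.6,0],[9.7,-14.2,0],[13.2,-18.9,0],[16.8,-23.6,0]],"rot":[[0,0,0.6],[0,0,1.2],[0,0,1.8],[0,0,2.4],[0,0,3.0]]}'
python3 - <<'E'
from gen import *
s=state(); print(s["force"],s["gripper_width"],rel(s["ee_pos"],toolR(s),*pose(62)),s["qpos"])
im=grab_frame("side")[:,:,::-1]; cv2.imwrite("pics/side9.png",im)
cv2.imwrite("pics/side9z.png",cv2.resize(im[130:290,200:400],None,fx=3.7,fy=3.7,interpolation=cv2.INTER_CUBIC))
E
```

```text
time_s: 6.53
ee_pos: [549.1, 112.2, 150.5]
ee_rot: [90.0, 69.5, -98.3]
force: [-0.0, 0.7, -1.3]
gripper_width: 26.5
time_s: 6.95
ee_pos: [551.5, 128.4, 126.4]
ee_rot: [90.0, 66.5, -98.3]
force: [0.5, 0.3, -1.9]
gripper_width: 28.1
[ 0.49521759  0.33237655 -1.86605967] 28.08748696051848 (array([2.6, 1.5, 0. ]), array([ 0.07, -0.04,  0.72])) [ 23.4906815   27.98063254  91.73141803 -20.59104864  74.18284166
 129.91054332]
```

View pics/side9.png

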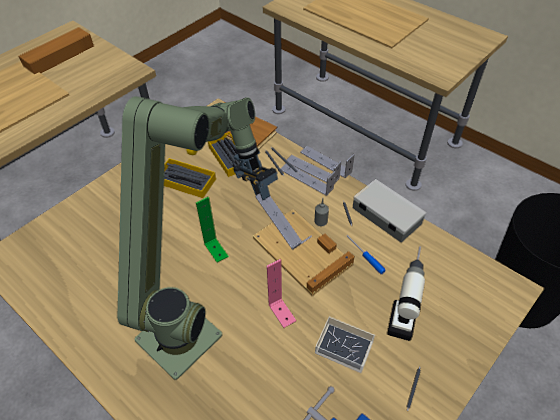

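View pics/side9z.png

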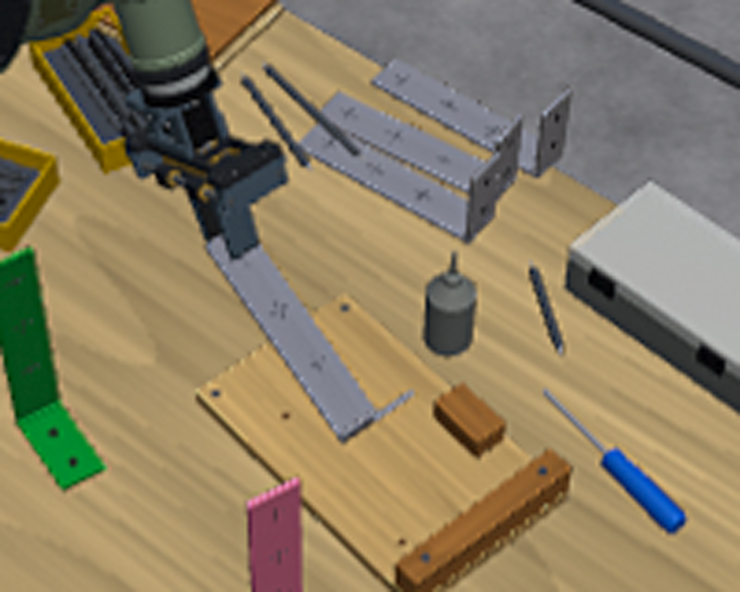

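```bash
python3 -m handwheel '{"gripper":[0.692,0.692,0.692,0.692,0.692],"offset":[[3.5,-4.8,0],[7.1,-9.5,0],[10.9,-14.1,0],[14.8,-18.5,0],[18.8,-22.9,0]],"rot":[[0,0,0.6],[0,0,1.2],[0,0,1.8],[0,0,2.4],[0,0,3]]}'
python3 -m handwheel '{"gripper":[0.692,0.692,0.692],"offset":[[3.9,-4.5,0],[7.9,-8.8,0],[12,-13.1,0]],"rot":[[0,0,0.6],[0,0,1.2],[0,0,1.8]]}'
python3 - <<'E'
from gen import *
s=state(); print(s["force"],s["gripper_width"],rel(s["ee_pos"],toolR(s),*pose(74)),s["qpos"])
im=grab_frame("side")[:,:,::-1]; cv2.imwrite("pics/side10.png",cv2.resize(im[130:290,200:400],None,fx=3.7,fy=3.7,interpolation=cv2.INTER_CUBIC))
E
```

```text
time_s: 7.42
ee_pos: [553.4, 141.7, 100.0]
ee_rot: [90.0, 63.5, -98.3]
force: [-0.6, 0.7, -1.1]
gripper_width: 28.2
time_s: 7.67
ee_pos: [554.3, 148.0, 83.4]
ee_rot: [90.0, 61.7, -98.3]
force: [-0.5, 1.1, -2.1]
gripper_width: 28.1
[-0.51631132  1.11772667 -2.13907559] 28.05165243467128 (array([ 3.1,  1.6, -0. ]), array([ 0.08, -0.04,  0.6 ])) [ 26.86171026  33.13358438  91.34800705 -23.7316438   74.10943652
 135.52767464]
```

View pics/side10.png

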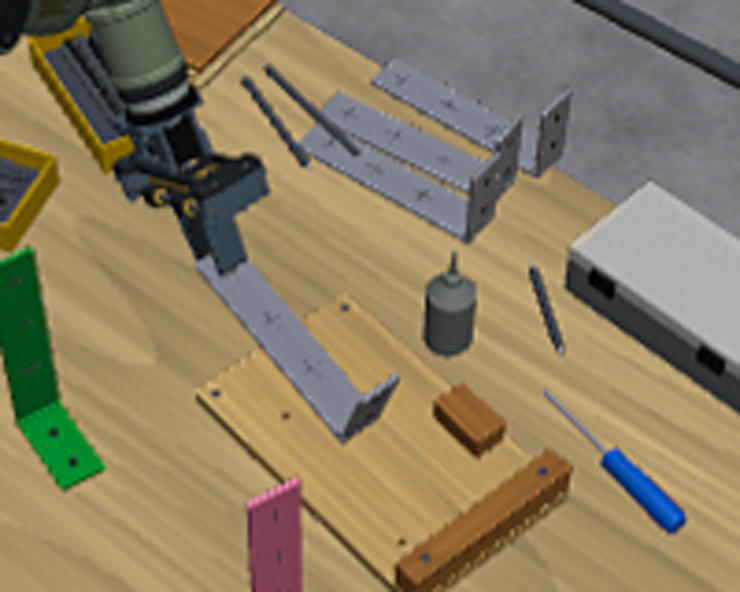

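```bash
python3 - <<'E'
from gen import *
s=state(); p0,R0=s["ee_pos"],toolR(s)
for grp in ([75.5,77,78.5,80,81.5],[83,84.5,86,87,88],[89,90,91,92]):
    o=[]
    for t in grp:
        p,R=traj(t,28,np.interp(t,[74,82,92],[8.5,10,9.5]),61.7); o.append((R0.T@(p-p0)).round(1).tolist()); l=(p,R,t)
    print(grp,o); p0=p
E
```

```text
[75.5, 77, 78.5, 80, 81.5] [[4.7, -1.7, -0.6], [9.7, -5.9, -0.6], [14.7, -10.0, -0.6], [19.9, -13.9, -0.6], [25.1, -17.8, -0.6]]
[83, 84.5, 86, 87, 88] [[5.1, -3.7, -0.0], [10.2, -7.3, -0.0], [15.4, -10.7, -0.0], [18.9, -12.9, -0.0], [22.5, -15.0, -0.1]]
[89, 90, 91, 92] [[3.6, -2.1, -0.0], [7.2, -4.1, -0.0], [10.9, -6.0, -0.0], [14.6, -7.9, -0.0]]
```

```bash
python3 -m handwheel '{"gripper":[0.692,0.692,0.692,0.692,0.692],"offset":[[4.7,-2.5,0],[9.7,-6.2,0],[14.7,-10,0],[19.9,-13.9,0],[25.1,-17.8,0]],"rot":[[0,0,0],[0,0,0],[0,0,0],[0,0,0],[0,0,0]]}'
python3 - <<'E'
from gen import *
s=state(); print(s["force"],s["torque"],s["qpos"]);p,R=traj(81.5,28,10,61.7);print(toolR(s).T@(p-s["ee_pos"]))
im=grab_frame("side")[:,:,::-1]; cv2.imwrite("pics/side11.png",cv2.resize(im[130:290,200:400],None,fx=3.7,fy=3.7,interpolation=cv2.INTER_CUBIC))
E
```

```text
time_s: 8.13
ee_pos: [554.9, 151.7, 52.9]
ee_rot: [90.0, 61.8, -98.3]
force: [0.7, 3.4, -0.5]
gripper_width: 28.3
[ 0.68117999  3.42614547 -0.53125131] [ 1.00347208 -0.08057793  0.00492262] [ 27.09734513  35.14875799  92.62628543 -24.00931982  71.10331422
 137.10840514]
[ 1.23622076 -1.16383478 -0.01244829]
```

View pics/side11.png

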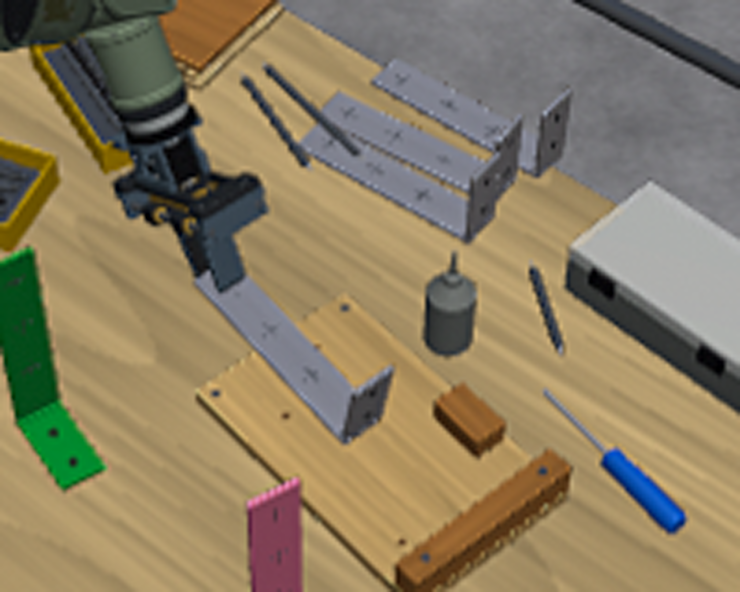

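```bash
python3 -m handwheel '{"gripper":[0.692,0.692,0.692,0.692,0.692],"offset":[[4.5,-4.2,0],[9,-8,0],[13.8,-11.6,0],[17.5,-14,0],[21,-16.2,0]],"rot":[[0,0,0],[0,0,0],[0,0,0],[0,0,0],[0,0,0]]}'
python3 - <<'E'
from gen import *
s=state(); print(s["force"],s["qpos"][5]);p,R=traj(88,28,9.5,61.7);print(toolR(s).T@(p-s["ee_pos"]))
im=grab_frame("side")[:,:,::-1]; cv2.imwrite("pics/side12.png",cv2.resize(im[130:290,200:400],None,fx=3.7,fy=3.7,interpolation=cv2.INTER_CUBIC))
E
```

```text
time_s: 8.6
ee_pos: [555.3, 155.7, 26.7]
ee_rot: [89.9, 61.8, -98.4]
force: [0.6, 0.6, -2.8]
gripper_width: 27.8
[ 0.56826345  0.6227648  -2.81709439] 138.50908064831034
[ 2.15107553 -0.25111904 -0.24681645]
```

View pics/side12.png

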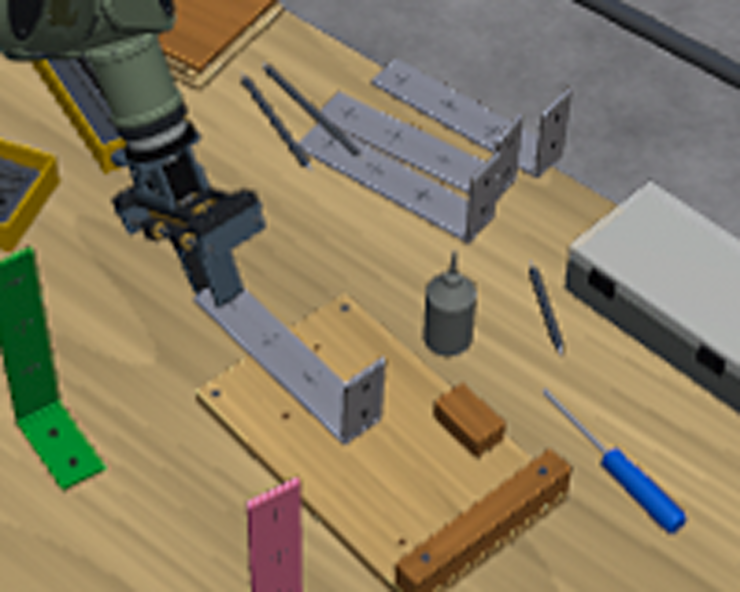

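```bash
python3 -m handwheel '{"gripper":[0.692,0.692,0.692,0.692],"offset":[[3.6,-2.1,0],[7.2,-4.1,0],[10.5,-5.8,0],[10.5,-5.8,0]],"rot":[[0,0,0],[0,0,0],[0,0,0],[0,0,0]]}'
python3 - <<'E'
from gen import *
s=state(); print(s["force"],s["ee_pos"],s["qpos"][5]);p,R=traj(92,28,9.5,61.7);print(toolR(s).T@(p-s["ee_pos"]))
print(toolR(s).T@np.array([yb,zb]).T)
im=grab_frame("side")[:,:,::-1]; cv2.imwrite("pics/side13.png",cv2.resize(im[130:290,200:400],None,fx=3.7,fy=3.7,interpolation=cv2.INTER_CUBIC))
im=grab_frame("wrist")[:,:,::-1]; cv2.imwrite("pics/wrist13.png",im)
E
```

```text
time_s: 8.98
ee_pos: [555.7, 155.7, 16.1]
ee_rot: [90.1, 61.7, -98.2]
force: [0.3, 2.0, 7.1]
gripper_width: 28.2
[0.26214356 1.95233294 7.08872856] [555.71464908 155.6672136   16.07095478] 139.090711429323
[ 7.61319574 -3.10175142  0.21577371]
[[-4.73842123e-01 -8.80608760e-01]
 [-8.80608265e-01  4.73843623e-01]
 [-1.65105102e-03 -6.57770079e-04]]
```

View pics/side13.png

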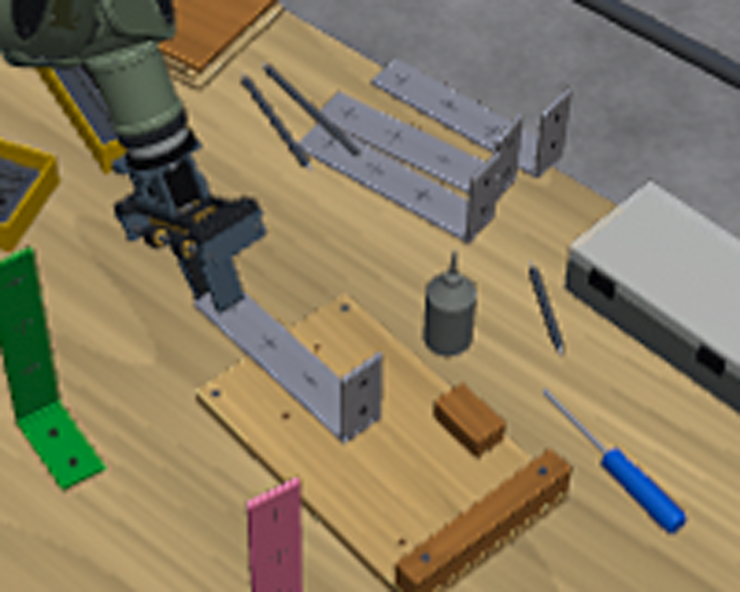

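View pics/wrist13.png

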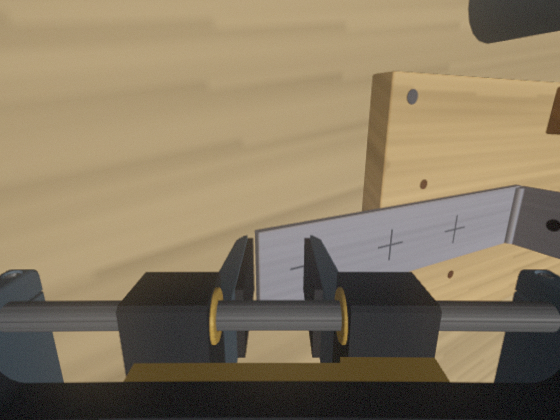

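```bash
python3 -m handwheel '{"gripper":[0.692,0.692,0.692,0.692],"offset":[[-1.2,-0.9,0],[-2.4,-1.8,0],[-3.7,-2.8,0],[-3.7,-4,0]],"rot":[[0,0,0],[0,0,0],[0,0,0],[0,0,0]]}'
python3 -m handwheel '{"gripper":[0.692,0.692,0.692,0.692,0.692],"offset":[[-5,-2,0],[-15,-2,0],[-30,-2,0],[-50,-2,0],[-70,-2,0]],"rot":[[0,0,0],[0,0,0],[0,0,0],[0,0,0],[0,0,0]]}'
python3 - <<'E'
from gen import *
s=state(); print(s["force"],s["ee_pos"],s["qpos"][5])
im=grab_frame("side")[:,:,::-1]; cv2.imwrite("pics/side14.png",cv2.resize(im[130:290,200:400],None,fx=3.7,fy=3.7,interpolation=cv2.INTER_CUBIC))
im=grab_frame("top")[:,:,::-1]; cv2.imwrite("pics/top14.png",cv2.resize(im[130:260,220:380],None,fx=4.6,fy=4.6,interpolation=cv2.INTER_CUBIC))
E
```

```text
time_s: 9.42
ee_pos: [556.3, 160.7, 17.2]
ee_rot: [90.0, 61.7, -98.3]
force: [-0.2, -3.0, 4.9]
gripper_width: 28.2
time_s: 9.83
ee_pos: [561.2, 196.7, 78.3]
ee_rot: [89.9, 61.8, -98.4]
force: [-0.6, -0.6, -0.2]
gripper_width: 28.3
[-0.59365555 -0.62712352 -0.20689162] [561.24708482 196.69078499  78.25307415] 137.43092703593237
```

View pics/side14.png

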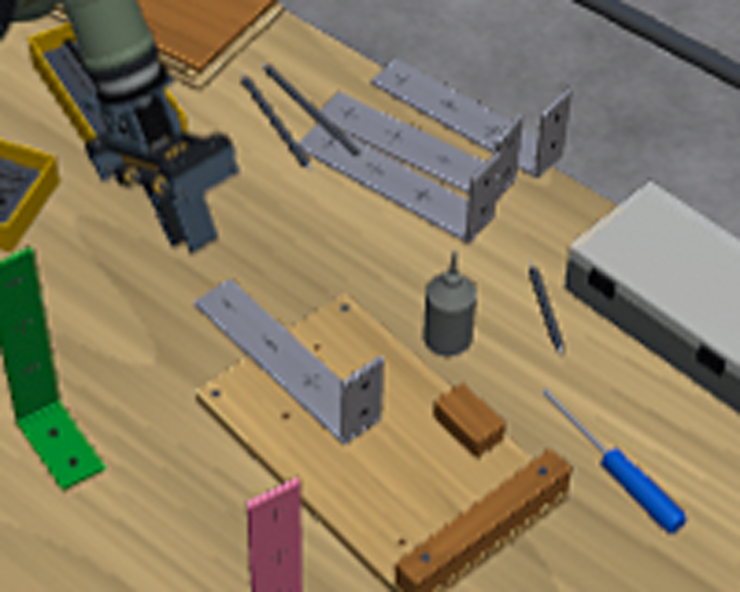

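View pics/top14.png

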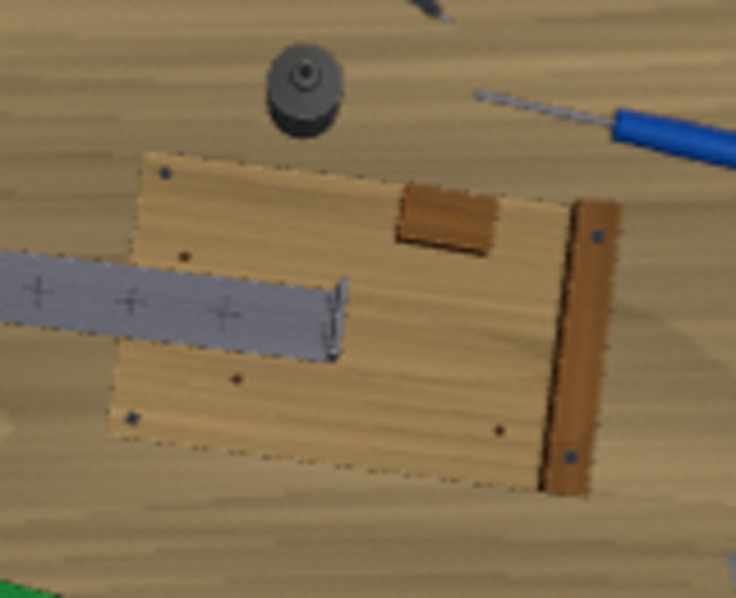

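```bash
python3 - <<'E'
from gen import *
im=grab_frame("top")[:,:,::-1]; cv2.imwrite("pics/top15.png",cv2.resize(im[130:260,180:340],None,fx=4.6,fy=4.6,interpolation=cv2.INTER_CUBIC))
E
```

```text
(no output)
```

View pics/top15.png

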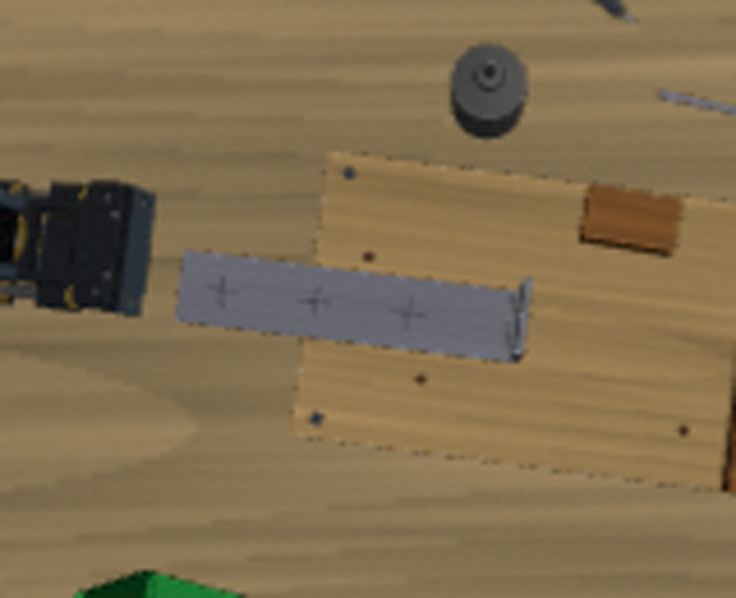

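```bash
python3 - <<'E'
from gen import *
t=cam("top"); T=lambda x,y:((x+.5)/4.6-.5+180,(y+.5)/4.6-.5+130)
f=lambda x,y,z:onz(t,T(x,y),z)[:2]
e1,e2=f(182,251,24),f(177,320,24); h1,h2=f(523,290,24),f(517,360,24)
print("end",e1,e2,"heel",h1,h2)
d=(e1+e2)/2-(h1+h2)/2; print(np.linalg.norm(d),"yaw",np.degrees(np.arctan2(d[0],d[1])))
b1,b2=f(331,152,18),f(294,437,18); 
n=f(724,491,18); d=b2-n; print("board near edge yaw",np.degrees(np.arctan2(d[0],d[1])))
s=state(); R=toolR(s)
hc=np.r_[(h1+h2)/2,0]; print(hc)
C=(e1+e2)/2; 
for k,(al,z) in dict(above=(70,75),down=(40,36)).items():
    q=H+al*yb; q[2]=z; print(k,q,(R.T@(q-s["ee_pos"])).round(1))
    p2=q
E
```

```text
end [579.89933224 166.03014702] [532.00467253 170.00443861] heel [548.06329198 -69.59193963] [499.68988521 -64.39984464]
237.19196712309156 yaw 7.7719062465584186
board near edge yaw 8.282812517113909
[523.87658859 -66.99589213   0.        ]
above [533.025812     3.44906331  75.        ] [ 95.4 171.3   1.2]
down [528.64332114 -26.22910668  36.        ] [143.9 179.4   1.4]
```

```bash
python3 -m handwheel '{"gripper":[0.8,1,1,1,1],"offset":[[19,34,0.3],[38,68,0.5],[57,102,0.8],[76,136,1],[95,171,1.2]],"rot":[[0,0,0],[0,0,0],[0,0,0],[0,0,0],[0,0,0]]}' 30
python3 -m handwheel '{"gripper":[1,1,1],"offset":[[0,0,0],[0,0,0],[0,0,0]],"rot":[[0,0,0],[0,0,0],[0,0,0]]}'
python3 - <<'E'
from gen import *
s=state(); R=toolR(s); print(s["ee_pos"],s["force"],s["gripper_width"],s["qpos"])
for al,z in((50,40),(40,36),(26,36)):
    q=H+al*yb; q[2]=z; print((R.T@(q-s["ee_pos"])).round(1))
print("push per 10mm",(R.T@(-10*yb)).round(2))
E
```

```text
time_s: 10.4
ee_pos: [530.3, 0.6, 73.4]
ee_rot: [89.7, 61.8, -98.5]
force: [0.4, -0.5, 0.3]
gripper_width: 0.6
time_s: 10.65
ee_pos: [531.6, 2.4, 74.0]
ee_rot: [89.9, 61.8, -98.4]
force: [-0.7, 0.6, 0.2]
gripper_width: 0.3
[531.60156592   2.38635793  73.97465958] [-0.69151446  0.64423268  0.20241899] 0.3079278536550841 [ 14.86436315  28.10365498 102.8700369  -28.82643079  64.08366855
 129.48144789]
[38.8  0.5 -1.3]
[47.   7.4 -1.3]
[53.7 19.7 -1.2]
push per 10mm [4.72 8.82 0.01]
```

```bash
python3 -m handwheel '{"gripper":[1,1,1,1,1],"offset":[[19,0.3,-0.6],[38.8,0.5,-1.3],[43,4,-1.3],[47,7.4,-1.3],[47,7.4,-1.3]],"rot":[[0,0,0],[0,0,0],[0,0,0],[0,0,0],[0,0,0]]}'
python3 - <<'E'
from gen import *
s=state(); print(s["ee_pos"],s["force"], (s["ee_pos"]-H)@yb,(s["ee_pos"]-H)@xb)
im=grab_frame("side")[:,:,::-1]; cv2.imwrite("pics/side16.png",cv2.resize(im[130:290,230:410],None,fx=3.7,fy=3.7,interpolation=cv2.INTER_CUBIC))
E
```

```text
time_s: 11.07
ee_pos: [529.0, -26.1, 36.5]
ee_rot: [89.9, 61.8, -98.3]
force: [-0.1, 0.0, -0.9]
gripper_width: 0.4
[528.97443927 -26.09673699  36.49531923] [-0.12737671  0.00825268 -0.9361429 ] 40.1793204152568 0.3082290381620486
```

View pics/side16.png

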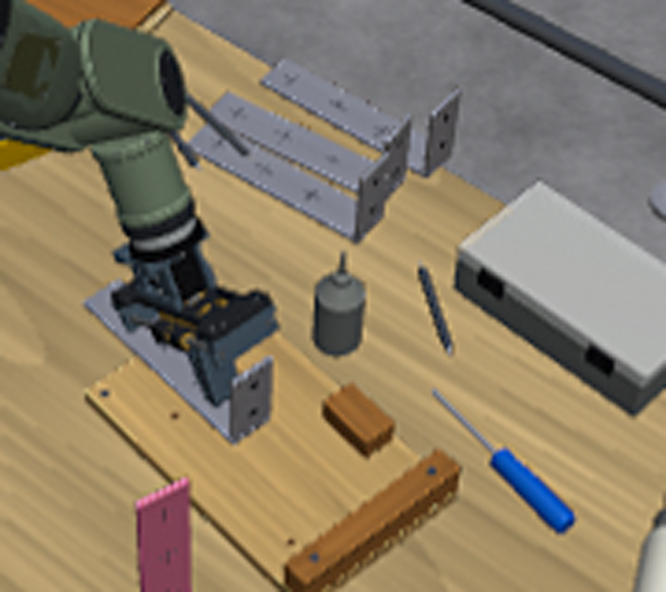

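```bash
python3 -m handwheel '{"gripper":[1,1,1,1,1],"offset":[[1.4,2.6,0],[2.8,5.3,0],[4.2,7.9,0],[5.7,10.6,0],[6.6,12.3,0]],"rot":[[0,0,0],[0,0,0],[0,0,0],[0,0,0],[0,0,0]]}'
for i in 1 2; do python3 -m handwheel '{"gripper":[1,1,1,1,1],"offset":[[0.7,1.3,0],[1.4,2.6,0],[2.1,4,0],[2.8,5.3,0],[3.5,6.6,0]],"rot":[[0,0,0],[0,0,0],[0,0,0],[0,0,0],[0,0,0]]}'; done
python3 - <<'E'
from gen import *
s=state(); print(s["force"], (s["ee_pos"]-H)@yb,(s["ee_pos"]-H)@xb)
E
```

```text
time_s: 11.53
ee_pos: [526.9, -40.5, 36.9]
ee_rot: [90.0, 61.8, -98.3]
force: [0.7, -0.6, 0.1]
gripper_width: 0.4
time_s: 11.95
ee_pos: [525.8, -47.6, 36.6]
ee_rot: [90.0, 61.8, -98.3]
force: [0.0, -0.2, 0.5]
gripper_width: 0.4
time_s: 12.37
ee_pos: [524.7, -55.0, 36.7]
ee_rot: [90.0, 61.8, -98.3]
force: [0.3, -0.2, 0.2]
gripper_width: 0.4
[ 0.28494654 -0.19599836  0.1688762 ] 10.955992607278796 0.34775359993039345
```

```bash
for i in 1; do python3 -m handwheel '{"gripper":[1,1,1,1,1],"offset":[[0.7,1.3,0],[1.4,2.6,0],[2.1,4,0],[2.8,5.3,0],[3.5,6.6,0]],"rot":[[0,0,0],[0,0,0],[0,0,0],[0,0,0],[0,0,0]]}'; done
python3 - <<'E'
from gen import *
s=state(); print(s["force"], (s["ee_pos"]-H)@yb,(s["ee_pos"]-H)@xb)
im=grab_frame("side")[:,:,::-1]; cv2.imwrite("pics/side17.png",cv2.resize(im[180:280,230:360],None,fx=5,fy=5,interpolation=cv2.INTER_CUBIC))
E
```

```text
time_s: 12.78
ee_pos: [524.6, -61.0, 36.7]
ee_rot: [90.3, 62.0, -98.1]
force: [0.6, 5.5, 0.7]
gripper_width: 0.5
[0.64530365 5.50265148 0.676693  ] 5.018002723353869 1.0434747069088934
```

View pics/side17.png

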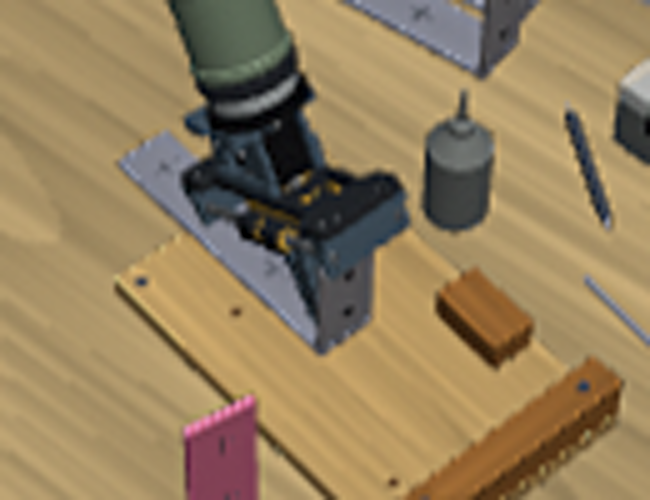

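```bash
for i in 1 ; do python3 -m handwheel '{"gripper":[1,1,1,1,1],"offset":[[1.4,2.6,0],[2.8,5.3,0],[4.7,8.8,0],[6.6,12.3,0],[8.5,15.9,0]],"rot":[[0,0,0],[0,0,0],[0,0,0],[0,0,0],[0,0,0]]}'; done
python3 -m handwheel '{"gripper":[1,1,1,1,1],"offset":[[1.9,3.5,0],[3.8,7,0],[5.7,10.5,0],[7.6,14.1,0],[9.4,17.6,0]],"rot":[[0,0,0],[0,0,0],[0,0,0],[0,0,0],[0,0,0]]}'
python3 - <<'E'
from gen import *
s=state(); print(s["force"], (s["ee_pos"]-H)@yb,(s["ee_pos"]-H)@xb)
im=grab_frame("top")[:,:,::-1]; cv2.imwrite("pics/top18.png",cv2.resize(im[130:260,220:380],None,fx=4.6,fy=4.6,interpolation=cv2.INTER_CUBIC))
E
```

```text
time_s: 13.25
ee_pos: [521.8, -79.3, 36.7]
ee_rot: [90.2, 61.9, -98.1]
force: [1.2, 5.2, 0.4]
gripper_width: 0.7
time_s: 13.67
ee_pos: [518.6, -99.5, 36.7]
ee_rot: [90.1, 61.9, -98.2]
force: [0.6, 4.1, -0.1]
gripper_width: 0.3
[ 0.64162057  4.13052452 -0.06848578] -33.91723981628318 0.7603001127329496
```

View pics/top18.png

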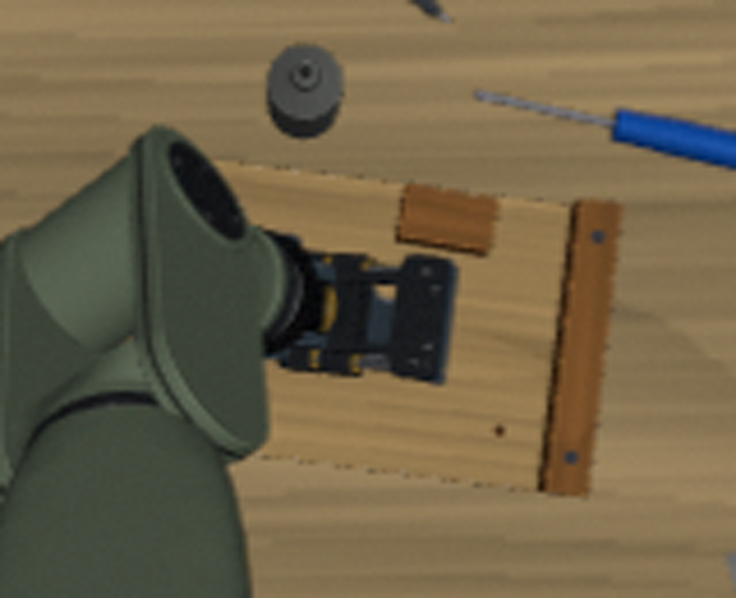

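```bash
for i in 1 2 3 4; do python3 -m handwheel '{"gripper":[1,1,1,1,1],"offset":[[1.9,3.5,0],[3.8,7,0],[5.7,10.5,0],[7.6,14.1,0],[9.4,17.6,0]],"rot":[[0,0,0],[0,0,0],[0,0,0],[0,0,0],[0,0,0]]}'; done
python3 - <<'E'
from gen import *
s=state(); print(s["force"], (s["ee_pos"]-H)@yb,(s["ee_pos"]-H)@xb,s["qpos"])
im=grab_frame("side")[:,:,::-1]; cv2.imwrite("pics/side19.png",cv2.resize(im[180:300,230:390],None,fx=4.6,fy=4.6,interpolation=cv2.INTER_CUBIC))
E
```

```text
time_s: 14.13
ee_pos: [515.5, -119.4, 36.8]
ee_rot: [90.1, 61.8, -98.3]
force: [0.3, 4.7, 0.0]
gripper_width: 0.6
time_s: 14.55
ee_pos: [512.3, -139.6, 36.8]
ee_rot: [90.0, 61.8, -98.3]
force: [0.6, 4.0, 0.8]
gripper_width: 0.4
time_s: 14.97
ee_pos: [509.3, -159.5, 36.8]
ee_rot: [90.0, 61.8, -98.4]
force: [1.6, 5.0, -0.5]
gripper_width: 0.4
time_s: 15.38
ee_pos: [506.3, -179.3, 36.8]
ee_rot: [89.9, 61.8, -98.4]
force: [1.1, 2.5, -1.3]
gripper_width: 0.5
[ 1.12580453  2.51688012 -1.29469075] -114.66612573850529 0.28717964267420215 [ -3.65471131  27.74627329 111.30421892 -37.82106459  50.20189328
 121.71521728]
```

View pics/side19.png

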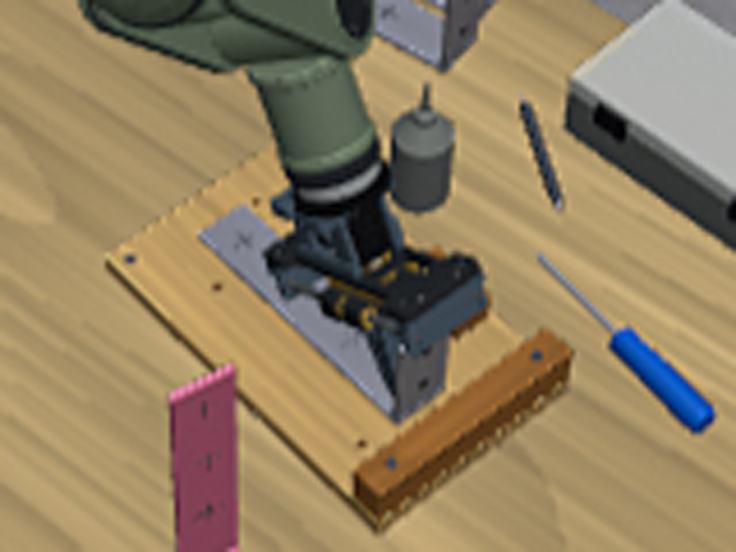

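Tracking straight; about 30 mm to go. Slow approach now.

```bash
for i in 1 2 ; do python3 -m handwheel '{"gripper":[1,1,1,1,1],"offset":[[0.9,1.8,0],[1.9,3.5,0],[2.8,5.3,0],[3.8,7,0],[4.7,8.8,0]],"rot":[[0,0,0],[0,0,0],[0,0,0],[0,0,0],[0,0,0]]}'; done
python3 -m handwheel '{"gripper":[1,1,1,1,1],"offset":[[0.5,0.9,0],[0.9,1.8,0],[1.4,2.6,0],[1.9,3.5,0],[2.4,4.4,0]],"rot":[[0,0,0],[0,0,0],[0,0,0],[0,0,0],[0,0,0]]}'
python3 - <<'E'
from gen import *
s=state(); print(s["force"], (s["ee_pos"]-H)@yb,(s["ee_pos"]-H)@xb)
im=grab_frame("side")[:,:,::-1]; cv2.imwrite("pics/side20.png",cv2.resize(im[180:300,230:390],None,fx=4.6,fy=4.6,interpolation=cv2.INTER_CUBIC))
E
```

```text
time_s: 15.85
ee_pos: [505.2, -188.8, 36.9]
ee_rot: [90.0, 61.8, -98.3]
force: [0.4, 3.6, -0.6]
gripper_width: 0.4
time_s: 16.27
ee_pos: [503.7, -198.8, 36.9]
ee_rot: [90.0, 61.8, -98.3]
force: [1.2, 3.8, -1.0]
gripper_width: 0.4
time_s: 16.68
ee_pos: [503.1, -202.9, 36.9]
ee_rot: [90.1, 61.9, -98.3]
force: [-0.1, 11.8, 5.5]
gripper_width: 0.5
[-0.06697065 11.81294738  5.47225395] -138.49767131812473 0.5740599429606486
```

View pics/side20.png

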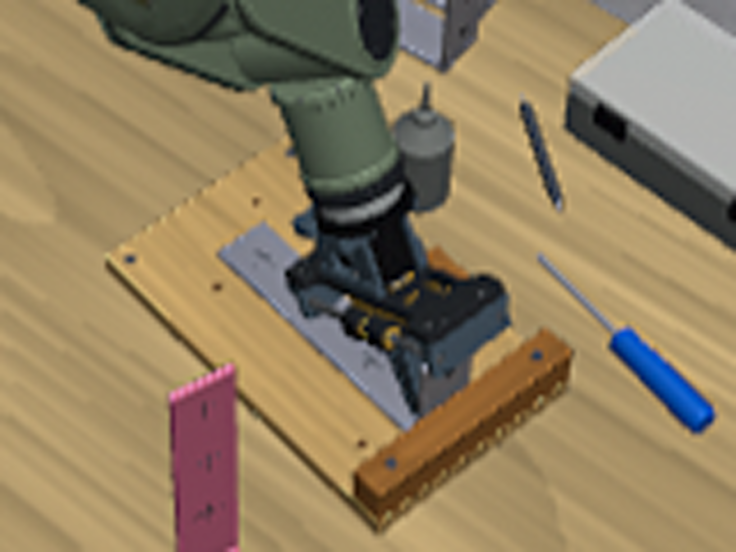

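```bash
python3 -m handwheel '{"gripper":[1,1,1,1,1],"offset":[[0.3,0.5,0],[0.5,1,0],[0.8,1.4,0],[0.9,1.8,0],[0.9,1.8,0]],"rot":[[0,0,0],[0,0,0],[0,0,0],[0,0,0],[0,0,0]]}'
python3 - <<'E'
from gen import *
s=state(); print(s["force"], (s["ee_pos"]-H)@yb,(s["ee_pos"]-H)@xb)
im=grab_frame("side")[:,:,::-1]; cv2.imwrite("pics/side21.png",cv2.resize(im[180:300,230:390],None,fx=4.6,fy=4.6,interpolation=cv2.INTER_CUBIC))
im=grab_frame("wrist")[:,:,::-1]; cv2.imwrite("pics/wrist21.png",im)
E
```

```text
time_s: 17.15
ee_pos: [503.1, -203.0, 36.9]
ee_rot: [90.2, 62.1, -98.2]
force: [-0.7, 17.4, 5.4]
gripper_width: 0.6
[-0.6732223  17.36458529  5.44078346] -138.54954518675748 0.5945466222974135
```

View pics/wrist21.png

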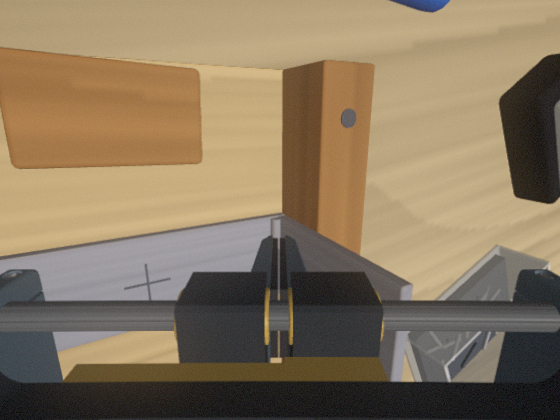

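```bash
python3 -m handwheel '{"gripper":[1,1,1,1,1],"offset":[[-1,-1.8,0],[-3,-5.3,0],[-7,-13,0],[-12,-22,0],[-19,-35,0]],"rot":[[0,0,0],[0,0,0],[0,0,0],[0,0,0],[0,0,0]]}'
python3 -m handwheel '{"gripper":[1,1,1,1,1],"offset":[[-40,0,0],[-80,0,0],[-120,0,0],[-160,0,0],[-200,0,0]],"rot":[[0,0,0],[0,0,0],[0,0,0],[0,0,0],[0,0,0]]}'
python3 -m handwheel '{"gripper":[1,1,1,1,1],"offset":[[-30,-20,0],[-60,-40,0],[-90,-60,0],[-90,-60,0],[-90,-60,0]],"rot":[[0,0,0],[0,0,0],[0,0,0],[0,0,0],[0,0,0]]}'
python3 - <<'E'
from gen import *
import pickle
s=state(); pickle.dump(s,open("s22.pkl","wb")); print(s["ee_pos"],s["force"])
im=grab_frame("wrist")[:,:,::-1]; cv2.imwrite("pics/wrist22.png",im)
im=grab_frame("top")[:,:,::-1]; cv2.imwrite("pics/top22.png",cv2.resize(im[130:260,220:380],None,fx=4.6,fy=4.6,interpolation=cv2.INTER_CUBIC))
im=grab_frame("side")[:,:,::-1]; cv2.imwrite("pics/side22.png",cv2.resize(im[180:300,230:390],None,fx=4.6,fy=4.6,interpolation=cv2.INTER_CUBIC))
E
```

```text
time_s: 17.67
ee_pos: [508.3, -166.1, 37.4]
ee_rot: [90.0, 61.7, -98.4]
force: [-0.3, -0.2, -1.3]
gripper_width: 0.6
time_s: 18.08
ee_pos: [521.7, -71.3, 215.3]
ee_rot: [90.0, 61.8, -98.3]
force: [1.3, -0.6, -1.3]
gripper_width: 0.3
time_s: 18.5
ee_pos: [536.5, 23.5, 265.0]
ee_rot: [90.2, 61.8, -98.0]
force: [-0.2, -0.4, 0.3]
gripper_width: 0.5
[536.49331476  23.5073724  265.00301691] [-0.16112339 -0.35737998  0.34448209]
```

View pics/top22.png

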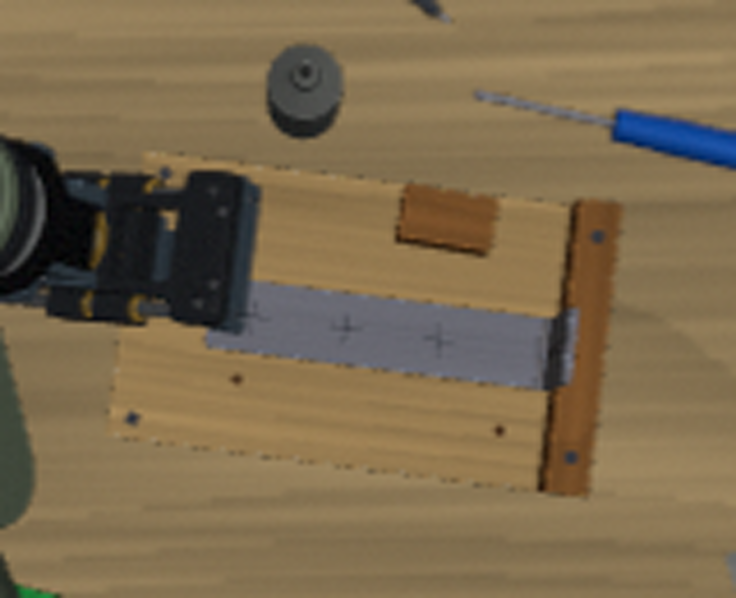

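View pics/side22.png

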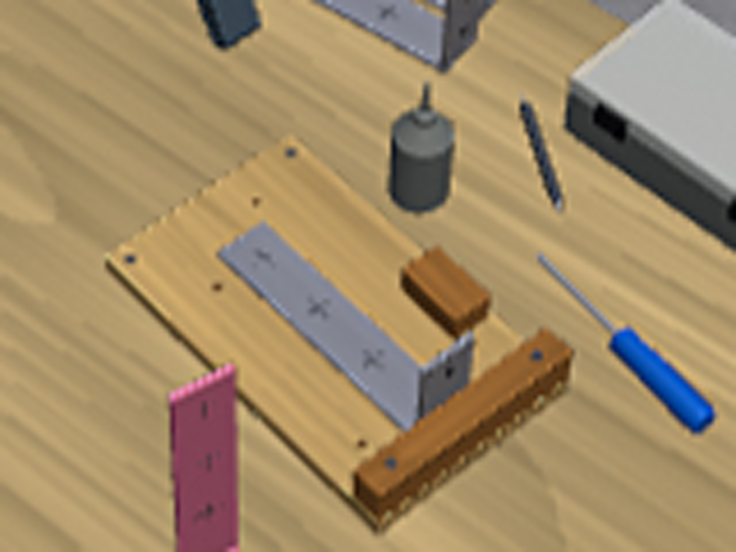

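View pics/wrist22.png

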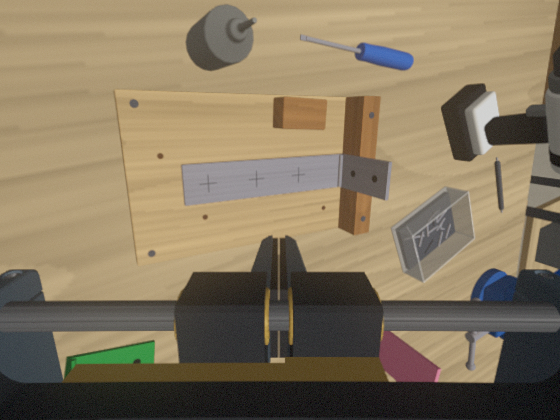

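```bash
python3 -m handwheel '{"gripper":[1,1,1],"offset":[[0,0,0],[0,0,0],[0,0,0]],"rot":[[0,0,0],[0,0,0],[0,0,0]]}'
python3 - <<'E'
from gen import *
import pickle
s=state(); pickle.dump(s,open("s23.pkl","wb"))
im=grab_frame("wrist")[:,:,::-1]; cv2.imwrite("pics/wrist23.png",im)
cv2.imwrite("pics/wrist23z.png",cv2.resize(im[80:270,110:400],None,fx=2.75,fy=2.75,interpolation=cv2.INTER_CUBIC))
E
```

```text
time_s: 18.9
ee_pos: [535.6, 21.0, 264.0]
ee_rot: [89.9, 61.8, -98.5]
force: [-0.3, -0.0, -0.5]
gripper_width: 0.5
```

View pics/wrist23z.png

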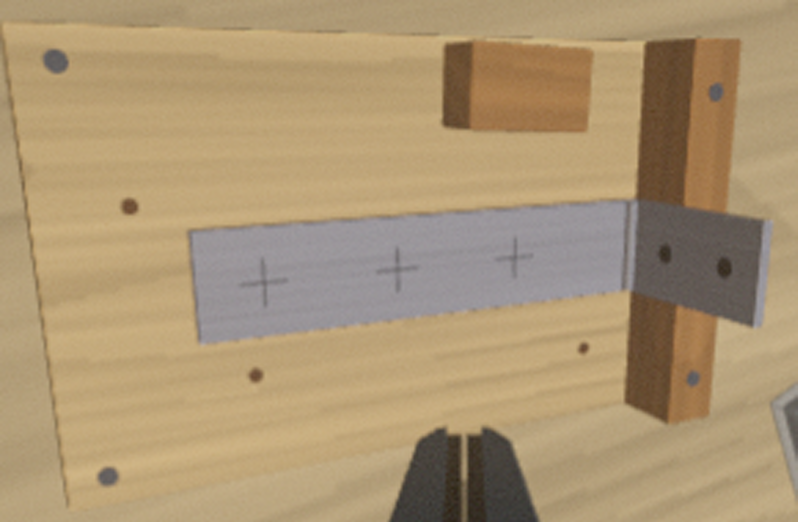

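```bash
python3 - <<'E'
from gen import *
import pickle
s=pickle.load(open("s23.pkl","rb")); c=cam("wrist",s)
f=lambda x,y,z:onz(c,((x+.5)/2.75-.5+110,(y+.5)/2.75-.5+80),z)[:2]
ang=lambda d:np.degrees(np.arctan2(d[0],d[1]))
e1,e2,h1,h2=f(189,230,24),f(201,343,24),f(628,200,24),f(626,291,24)
print("leg edges yaw",ang(e1-h1),ang(e2-h2),"len",np.linalg.norm(e1-h1),np.linalg.norm(e2-h2))
bl=f(3,22,18);bn=f(69,507,18);br=f(645,42,18);bnr=f(625,404,18)
print("board edges yaw",ang(bl-br),ang(bn-bnr),"stop foot",ang(br-bnr)-90, ang(bl-bn)-90)
print("foot inner corner to stop line y:",[ (np.r_[(h-(br+bnr)/2),0])@yb for h in(h1,h2)], "x", (np.r_[(h1+h2-br-bnr)/2,0])@xb)
print("leg end y",[ (np.r_[(h-(br+bnr)/2),0])@yb for h in(e1,e2)])
E
```

```text
leg edges yaw 8.542822132337541 8.679283477164674 len 231.1616027709103 232.36014003343243
board edges yaw 8.493894209976554 9.083853043308467 stop foot 8.398112780167736 8.765968836324248
foot inner corner to stop line y: [np.float64(10.347045870982956), np.float64(8.420815936828566)] x -5.221579138233754
leg end y [np.float64(241.5079304653153), np.float64(240.77819554498728)]
```

```bash
python3 -c "
from workcell import *
print(job_done()); s=state(); print(s['time_s'],s['force'])"
```

```text
the job is handed in; nothing more can be done
None
the job is handed in; nothing more can be done
```

The bracket is on its back with the underside of its foot against the batten, and I handed the job in at about 19 s of the 72 s allowed. No verdict was reported.

**What I did:** I straddled the top of the leg with loosely open fingers. One finger tipped it while the other carried it down the arc on its pad until it lay flat. I then shut the fingers and pushed on the inner face of the foot, with about 4–5 N while it slid. It stopped against the batten at about 17 N, and I backed off clear.

**Last checks (wrist camera, before handing in):**

| Check | Measured | Limit |
|---|---|---|
| Leg edges (squareness to the board) | 8.5–8.7° yaw, against 8.4–9.1° for the board edges and stop face | 3.4° off square |
| Leg end from the stop face | about 241 mm, so the foot is about 1 mm from the batten | 4 mm |
| Sideways from the middle of the board | about −5 mm | ±75 mm |

- **Flat and clear:** In the pictures the bracket lies flat, the offcut, oiler and screwdriver look unmoved, and the gripper is clear. I did not measure whether the other things had moved.
- **Disagreement:** The inner corner of the foot measured 8–10 mm from the stop line, where 6 mm was expected. That point is blurry in the picture. The firm stop and the leg-end reading both suggest the foot is tight.
- **Pressing while lowering:** At the end of lowering, the fingertips pressed down with about 7 N before I withdrew them.

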